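# Pack the play cupcakes into the cake carrier

## Task

Pack away the play cupcakes: lift the cover off the cake carrier and stand it on the cork mat, then put every cupcake from the table into the carrier, upright and one to a pocket (one pocket is already taken). When all are in, put the cover back on so that it sits fully down over the tray, and leave the other toys where they are.

Things in the scene. Friction and masses are not known exactly. Their poses are not given: they have to be found in the camera images.
- carrier: cake carrier: a fixed pale wooden tray with 6 square pockets, 3 along its x by 2 along its y. Foot board 238 x 172 mm, 8 mm thick; on it the tray, 204 x 138 mm outside; walls and partitions end 40 mm above the table. Pockets 62 mm square, 66 mm centre to centre; their floor is the foot board's top. Origin: centre of its underside, on the table; x along its length, z up.
- cover: loose cover: pale green tin box, open below, 220 x 154 x 96 mm high, 4 mm walls, 300 g. Handle on top: wooden bar 110 mm long along x, 16 wide, 14 high, its centre 125 mm above the origin, 22 mm free below it, posts 44 mm either side of centre. Fits over the tray either way round, 4 mm play, standing on the foot board, clear of cakes. Origin: centre of the open underside; x along its length, z up.
- mat: a fixed cork mat, 250 x 190 mm, 3 mm thick, lying clear on the table beside the carrier. Origin at the centre of its underside, x along its length.
- pocket0 (a point): centre of the floor of one of the carrier's pockets, at x -66, y -33, z 8 mm from the carrier's origin.
- pocket1 (a point): centre of the floor of one of the carrier's pockets, at x -66, y 33, z 8 mm from the carrier's origin.
- pocket2 (a point): centre of the floor of one of the carrier's pockets, at x 0, y -33, z 8 mm from the carrier's origin.
- pocket3 (a point): centre of the floor of one of the carrier's pockets, at x 0, y 33, z 8 mm from the carrier's origin.
- pocket4 (a point): centre of the floor of one of the carrier's pockets, at x 66, y -33, z 8 mm from the carrier's origin.
- pocket5 (a point): centre of the floor of one of the carrier's pockets, at x 66, y 33, z 8 mm from the carrier's origin.
- cake1: wooden play cupcake, 86 mm tall, 70 g, bottom-heavy, all alike: brown tapered case (50 mm across at the foot, 56 at 36 mm up), cream collar 58 mm across from 36 to 46 mm up, straight upright cream swirl 34 mm across from 46 to 76 mm up (to grip it by), small dark red cherry. Origin: centre of its underside; z up its axis. It starts upright on the table, or is absent.
- cake2: wooden play cupcake, 86 mm tall, 70 g, bottom-heavy, all alike: brown tapered case (50 mm across at the foot, 56 at 36 mm up), cream collar 58 mm across from 36 to 46 mm up, straight upright cream swirl 34 mm across from 46 to 76 mm up (to grip it by), small dark red cherry. Origin: centre of its underside; z up its axis. It starts upright on the table, or is absent.
- cake3: wooden play cupcake, 86 mm tall, 70 g, bottom-heavy, all alike: brown tapered case (50 mm across at the foot, 56 at 36 mm up), cream collar 58 mm across from 36 to 46 mm up, straight upright cream swirl 34 mm across from 46 to 76 mm up (to grip it by), small dark red cherry. Origin: centre of its underside; z up its axis. It starts upright on the table, or is absent.
- cake4: wooden play cupcake, 86 mm tall, 70 g, bottom-heavy, all alike: brown tapered case (50 mm across at the foot, 56 at 36 mm up), cream collar 58 mm across from 36 to 46 mm up, straight upright cream swirl 34 mm across from 46 to 76 mm up (to grip it by), small dark red cherry. Origin: centre of its underside; z up its axis. It starts upright on the table, or is absent.
- cake5: wooden play cupcake, 86 mm tall, 70 g, bottom-heavy, all alike: brown tapered case (50 mm across at the foot, 56 at 36 mm up), cream collar 58 mm across from 36 to 46 mm up, straight upright cream swirl 34 mm across from 46 to 76 mm up (to grip it by), small dark red cherry. Origin: centre of its underside; z up its axis. It starts upright on the table, or is absent.
- cake6: wooden play cupcake, 86 mm tall, 70 g, bottom-heavy, all alike: brown tapered case (50 mm across at the foot, 56 at 36 mm up), cream collar 58 mm across from 36 to 46 mm up, straight upright cream swirl 34 mm across from 46 to 76 mm up (to grip it by), small dark red cherry. Origin: centre of its underside; z up its axis. It already stands in a pocket under the cover, or is absent.
- cake7: wooden play cupcake, 86 mm tall, 70 g, bottom-heavy, all alike: brown tapered case (50 mm across at the foot, 56 at 36 mm up), cream collar 58 mm across from 36 to 46 mm up, straight upright cream swirl 34 mm across from 46 to 76 mm up (to grip it by), small dark red cherry. Origin: centre of its underside; z up its axis. It already stands in a pocket under the cover, or is absent.
- chair: a yellow plastic doll's chair, 50 mm square and 100 mm high; a bystander. Origin at the centre of its underside.
- tree: a green cone-shaped wooden toy tree, 60 mm across and 106 mm high; a bystander. Origin at the centre of its underside.
- cup: a white toy cup, 56 mm across and 50 mm high; a bystander. Origin at the centre of its underside.
- pan: a steel toy frying pan 115 mm across, 24 mm high, with a black handle 95 mm long along its +y; a bystander at the back. Origin at the centre of its underside.
- cube: a clear acrylic display cube, 84 mm, with a brass trophy in it; a bystander at the back. Origin at the centre of its underside. (Farther off, outside the work area, stand fixed: a lilac toy oven 235 mm high at the back left and a toy sink unit 218 mm high at the back right, about 0.83 m ahead and 0.45 m aside.)
There are look-alikes about, which are no part of the job. Leave any orange look-alike of the cake5 alone.

How it is judged:
By the outcome, as a careful person would: the job done as asked, in the order asked, and still so for the second after the job is handed in, with the robot touching nothing.
Of cake1, cake2, cake3, cake4, cake5 only 4 to 5 are there at a start; the rules pass over those that are not, and their reading is None.
Of cake6, cake7 only 1 to 1 are there at a start; the rules pass over those that are not, and their reading is None.
At some moment in a run one of cake1, cake2, cake3, cake4, cake5 may be knocked a few centimetres aside while the robot is not near it.
It also fails if it takes over 210 s, if anything falls off the work surface, if the arm or the gripper's body presses on something with over 40 N, if the wrist force passes 120 N, or if a joint passes its speed limit or range.

## Robot

A 6-joint arm with a two-finger parallel gripper is mounted at the origin on the work surface. World frame = base frame: x ahead of the robot, y to its left, z up, the work surface at z = 0. Lengths are in m, angles in degrees, forces in N, time in s.
With the tool pointing down it reaches from about 0.375 to 0.9 m from the base axis. Payload 3.1 kg.
Tool frame: the origin (TCP) lies at the very end of the fingers, on their centre line; the grasp point (between the pads) lies 19 mm behind it; z points along the fingers, x is the direction in which the jaws open and shut, and the axes are right-handed (so a half turn about z gives the same grasp; the last joint's range is limited). The gripper opens to 87 mm and grips with 3 to 60 N. Pads are 19 mm wide; open, the fingers measure 117 mm over their backs; the gripper's body (75 mm by 190 mm) begins 51 mm behind the grasp point.
Start: joints at [-85.17, 30.224, 82.088, -0, 67.689, -10.227], TCP at [0.162, -0.604, 0.183] pointing down, gripper open.
Joint ranges: [-176.69, 176.69], [-43.24, 126.21], [12.49, 139.97], [-82, 262], [0, 151.66], [-163.58, 163.58]. Speed limits (degrees/s): [159.86, 159.86, 180, 180, 180, 180].

## Interface

Orientations are given as a 3x3 rotation matrix whose columns are the frame's x, y, z axes.
In Python, from rig import bot gives the robot as it stands.
- The arm moves only by the tool arm_command, never from a script. Its argument "plan" is a list of rows, each an object of numbers: "claw": the opening, from 0 (shut) to 1 (fully open); "dx", "dy", "dz": the shift along the tool's x, y, z in cm; "twist": the turn about the tool's z in degrees. A call has 1 to 8 rows; each row is the pose to reach, as a shift and turn from the pose measured when the call began, along the tool's axes at that moment; what a row does not reach only later rows make up. A row lasts 1/12 s, in which the tool goes at most 41.7 mm and 7.16 degrees, less where a joint would pass 70% of its speed; a pose out of reach is approached as far as the arm can. A call with a gripper value outside its range is refused whole. The fingers move at their own pace and stop on an object; the grip force is fixed at half the most. Time passes only in rows, so rows that repeat a pose let the fingers close. It gives the time, the measured TCP pose, the force and the opening at its end, in the units of the state.
- bot.read_state(): the state, without advancing time (a new reading comes with each control period).
- bot.capture(name): name is "scene" or "top"; returns the picture (384x512x3 uint8, red, green, blue); there is no depth.
- bot.calibration(name): a dict with "intrinsics" (3x3 intrinsics, pixels), "rvec" (rotation vector, rad) and "tvec" (3), from world to camera coordinates, as OpenCV has them. Camera axes: x right, y down, z forward; pixel columns grow to the right and rows downward; lengths in m; the calibration is good to about 2 mm. A picture is of the moment at which its call begins. calibration takes no time and is no camera call.
- bot.hand_in(): hands the job in, once; it reports no verdict.
The state is a dict: "time_s": time; "joint_positions": joint angles; "qvel": joint speeds; "tau": joint torques, N m; "position": TCP position; "tcp_rot": TCP orientation; "force": force on the tool from outside, world axes, zero at the start; "moment": the same for the moment, N m; "opening": opening from 0.0 (shut) to 1.0 (fully open).
Only numpy, scipy, OpenCV 4.12 (cv2) and the standard library are available. Lean on these libraries where they do the work, as an engineer would, in place of code of your own. Each camera call takes 0.05 s, during which the arm holds its last target.

## Working session

There is one attempt and no reset: what is moved stays moved. The work goes in short steps, Python scripts to look and compute and a tool call to move; the robot and the scene stay as the last step left them, time stands still between calls to the robot, and variables do not carry over. Pictures are saved under pics/ and viewed, and the job is handed in when it is done.

Besides the shell and the picture viewer there is one more tool, called after "Emit:" by a JSON object that holds its "fn" and its "kwargs", one argument or row to a line. arm_command: Moves the arm, as the interface text tells. Its arguments: {"type":"object","properties":{"plan":{"type":"array"}},"required":["plan"]}

```bash
mkdir -p pics; ls
python3 - <<'E'
from rig import bot
import cv2
s=bot.read_state()
for k in s: print(k,s[k])
for n in("scene","top"):
    im=bot.capture(n); cv2.imwrite(f"pics/{n}0.png",im[:,:,::-1]); c=bot.calibration(n); print(n,c)
E
```

```text
pics
time_s 0.0
joint_positions [-8.51702803e+01  3.02776749e+01  8.21567699e+01 -9.81817191e-04
  6.76890419e+01 -1.02298162e+01]
qvel [-0.00152453 -0.0187927  -0.01268908 -0.0777792  -0.0528031  -0.01214691]
tau [-5.16972541e-04 -4.40046859e+01 -1.76590347e+01  6.30801916e-02
  5.80654631e-02 -1.78460418e-04]
position [ 0.16231546 -0.60270531  0.18168344]
tcp_rot [[ 2.59828686e-01 -9.65654708e-01 -1.97257346e-04]
 [-9.65652393e-01 -2.59828501e-01  2.14626111e-03]
 [-2.12380022e-03 -3.67178174e-04 -9.99997677e-01]]
force [0.14672997 0.23063988 0.50149954]
moment [ 0.00076953 -0.03927668 -0.04496347]
opening 1.0000851750544435
scene {'intrinsics': array([[386.01170617,   0.        , 258.50027166],
       [  0.        , 386.01170617, 187.69288992],
       [  0.        ,   0.        ,   1.        ]]), 'rvec': array([ 1.63408109,  1.56384836, -0.86171957]), 'tvec': array([-0.03032891, -0.28051927,  1.69892098])}
top {'intrinsics': array([[419.356383  ,   0.        , 254.69022582],
       [  0.        , 419.356383  , 188.25128135],
       [  0.        ,   0.        ,   1.        ]]), 'rvec': array([ 2.17062924, -2.1946933 ,  0.08218728]), 'tvec': array([0.03905628, 0.56915029, 1.25061526])}
```

View pics/scene0.png

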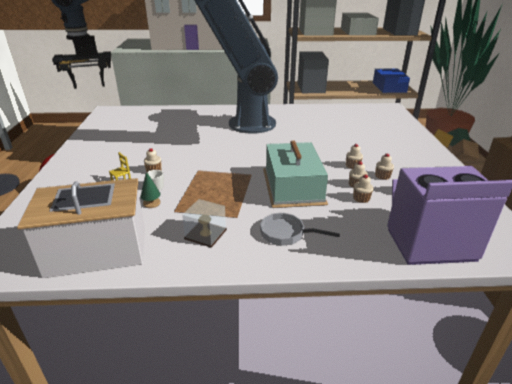

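View pics/top0.png

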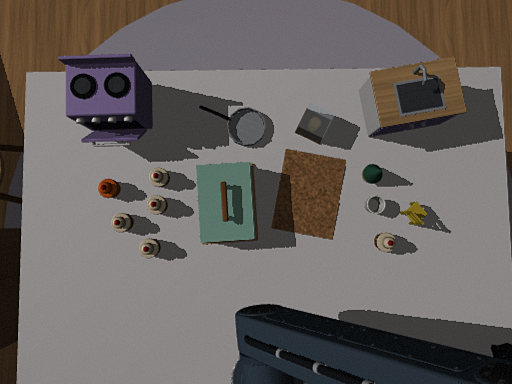

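Run:
```python
import cv2,numpy as np
t=cv2.imread("pics/top0.png"); s=cv2.imread("pics/scene0.png")
a=cv2.resize(t[155:270,90:190],None,fx=4,fy=4,interpolation=cv2.INTER_CUBIC)
b=cv2.resize(t[155:270,345:445],None,fx=4,fy=4,interpolation=cv2.INTER_CUBIC)
cv2.imwrite("pics/zt0.png",np.hstack([a,b]))
a=cv2.resize(s[135:215,335:405],None,fx=5,fy=5,interpolation=cv2.INTER_CUBIC)
b=cv2.resize(s[135:215,100:170],None,fx=5,fy=5,interpolation=cv2.INTER_CUBIC)
cv2.imwrite("pics/zs0.png",np.hstack([a,b]))
```

```text
(no output)
```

View pics/zt0.png

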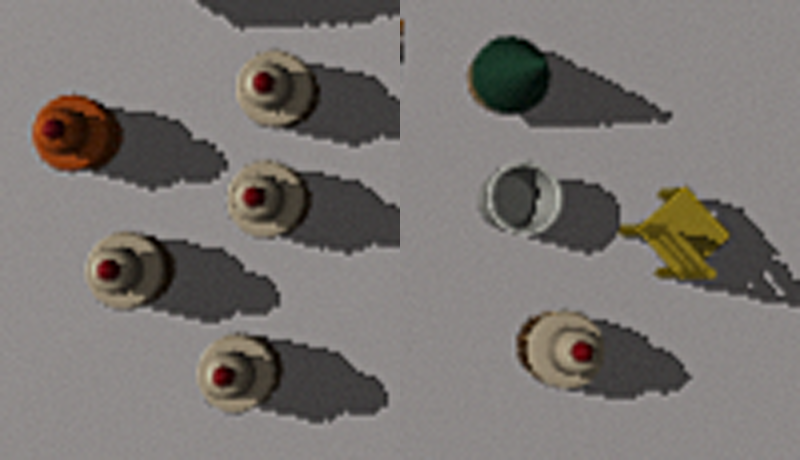

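View pics/zs0.png

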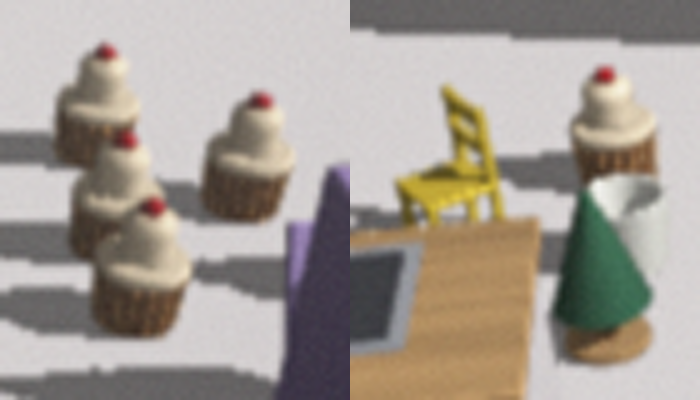

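```bash
cat > h.py <<'E'
import cv2,numpy as np
from rig import bot
def cal(n):
    c=bot.calibration(n);R,_=cv2.Rodrigues(np.array(c['rvec'],float));return np.array(c['intrinsics']),R,np.array(c['tvec'],float)
def ray(n,uv):
    K,R,t=cal(n);C=-R.T@t;d=R.T@np.linalg.inv(K)@np.array([uv[0],uv[1],1.]);return C,d/np.linalg.norm(d)
def plane(n,uv,z):
    C,d=ray(n,uv);return C+d*(z-C[2])/d[2]
def proj(n,p):
    K,R,t=cal(n);q=K@(R@np.array(p,float)+t);return q[:2]/q[2]
def tri(u1,u2):
    C1,d1=ray('top',u1);C2,d2=ray('scene',u2)
    A=np.stack([d1,-d2],1);x=np.linalg.lstsq(A,C2-C1,rcond=None)[0]
    a=C1+d1*x[0];b=C2+d2*x[1];return (a+b)/2,np.linalg.norm(a-b)
def cherries(n,im):
    h=cv2.cvtColor(im,cv2.COLOR_RGB2HSV)
    m=(((h[...,0]<5)|(h[...,0]>170))&(h[...,1]>130)&(h[...,2]>60)).astype(np.uint8)
    k,l,st,ce=cv2.connectedComponentsWithStats(m)
    return [(ce[i],st[i,4]) for i in range(1,k) if 6<=st[i,4]<=120]
def snap(tag):
    r={}
    for n in('top','scene'):
        r[n]=bot.capture(n);cv2.imwrite(f'pics/{tag}_{n}.png',r[n][:,:,::-1])
    return r
def go(p,yaw=None):
    """shift in tool axes (cm) to world p, and twist so tool x is at yaw (mod 180)"""
    s=bot.read_state();R=np.array(s['tcp_rot']);d=R.T@(np.array(p)-s['position'])*100
    print('tcp',np.round(s['position'],4),'d(cm)',np.round(d,2),end=' ')
    cur=np.degrees(np.arctan2(R[1,0],R[0,0]))
    print('yaw',round(cur,2),end=' ')
    if yaw is not None:
        a=(yaw-cur+90)%180-90; print('twist',round(-a,2),'(alt',round(-a+180,1),round(-a-180,1),') j6',round(s['joint_positions'][5],1),end='')
    print()
E
python3 - <<'E'
from h import *
I={n:cv2.imread(f"pics/{n}0.png")[:,:,::-1].copy() for n in('top','scene')}
for n in I:
    for c,a in cherries(n,I[n]): print(n,c.round(1),a,plane(n,c,.081).round(4))
# cover, mat, handle
def quad(m,z,lab,rng):
    m=cv2.morphologyEx(m.astype(np.uint8),cv2.MORPH_OPEN,np.ones((3,3)))
    cs,_=cv2.findContours(m,cv2.RETR_EXTERNAL,cv2.CHAIN_APPROX_NONE)
    c=max(cs,key=cv2.contourArea);w=np.array([plane('top',p[0],z)[:2] for p in c],np.float32)
    r=cv2.minAreaRect(w*1000);print(lab,r,[np.round(x,1) for x in cv2.boxPoints(r)], 'moment',w.mean(0))
h=cv2.cvtColor(I['top'],cv2.COLOR_RGB2HSV)
print(h[205,210],h[180,300],h[200,224])
reg=np.zeros(h.shape[:2],bool);reg[140:260,180:270]=1
quad(reg&(h[...,0]>60)&(h[...,0]<95)&(h[...,1]>40)&(h[...,2]>100),.096,'cover',0)
quad(reg&(h[...,0]<20)&(h[...,1]>90),.132,'handle',0)
reg[:]=0;reg[140:260,264:360]=1
quad(reg&(h[...,0]<20)&(h[...,1]>90)&(h[...,2]>40),.003,'mat',0)
E
```

```text
top [154.3 175. ] 9 [0.6068 0.3233 0.081 ]
top [101.8 186.6] 8 [0.5747 0.4752 0.081 ]
top [151.9 203.7] 9 [0.5237 0.3297 0.081 ]
top [115.5 222. ] 8 [0.4722 0.4339 0.081 ]
top [389.6 242.2] 16 [ 0.4058 -0.3518  0.081 ]
top [144.1 248.6] 9 [0.3955 0.351  0.081 ]
scene [ 46.2 159.9] 41 [ 0.4672 -0.67    0.081 ]
scene [359.8 162.3] 6 [0.5203 0.3284 0.081 ]
scene [365.6 175.9] 7 [0.6057 0.3225 0.081 ]
[ 76  62 119] [ 14 137  84] [ 14 167  78]
cover ((526.537109375, 118.76130676269531), (219.85809326171875, 152.66238403320312), 3.215036630630493) [array([412.5, 188.8], dtype=float32), array([421.1,  36.4], dtype=float32), array([640.6,  48.7], dtype=float32), array([632. , 201.1], dtype=float32)] moment [0.52611667 0.11889828]
handle ((526.9588012695312, 118.21894073486328), (105.90909576416016, 14.87503719329834), 2.837001085281372) [array([473.7, 123. ], dtype=float32), array([474.4, 108.2], dtype=float32), array([580.2, 113.4], dtype=float32), array([579.5, 128.3], dtype=float32)] moment [0.52686214 0.11811035]
mat ((553.2874145507812, -132.97390747070312), (188.71165466308594, 248.05946350097656), 78.81085205078125) [array([ 413.3, -201.5], dtype=float32), array([ 656.6, -249.6], dtype=float32), array([693.3, -64.5], dtype=float32), array([449.9, -16.3], dtype=float32)] moment [ 0.56156605 -0.14686126]
```

Run:
```python
from h import *
I={n:cv2.imread(f"pics/{n}0.png")[:,:,::-1].copy() for n in('top','scene')}
def quad(m,z,lab):
    m=cv2.morphologyEx(m.astype(np.uint8),cv2.MORPH_OPEN,np.ones((3,3)))
    cs,_=cv2.findContours(m,cv2.RETR_EXTERNAL,cv2.CHAIN_APPROX_NONE)
    c=max(cs,key=cv2.contourArea);w=np.array([plane('top',p[0],z)[:2] for p in c],np.float32)
    r=cv2.minAreaRect(w*1000);print(lab,r)
h=cv2.cvtColor(I['top'],cv2.COLOR_RGB2HSV)
reg=np.zeros(h.shape[:2],bool);reg[140:260,180:270]=1
quad(reg&(h[...,0]>60)&(h[...,0]<95)&(h[...,1]>40)&(h[...,2]>100),.104,'cover')
quad(reg&(h[...,0]<20)&(h[...,1]>90),.140,'handle')
# scene cross-check
print('scene proj of handle ends/center', [proj('scene',p).round(1) for p in([.5265,.1185,.140],[.472,.115,.14],[.581,.121,.14])])
print(h[170:205,290:300].mean((0,1)))
go([.5265,.1175,.20],-86.9)
go([.5265,.1175,.115],-86.9)
```

```text
cover ((526.181396484375, 118.18589782714844), (218.38507080078125, 151.6395721435547), 3.2150380611419678)
handle ((526.589111328125, 117.6293716430664), (105.1773910522461, 14.772276878356934), 2.837000846862793)
scene proj of handle ends/center [array([295.6, 147.5]), array([292.3, 140. ]), array([298.8, 155.6])]
[ 14.16285714 146.07142857  85.01428571]
tcp [ 0.1623 -0.6028  0.1818] d(cm) [-60.1  -53.88  -1.69] yaw -74.94 twist 11.96 (alt 192.0 -168.0 ) j6 -10.2
tcp [ 0.1623 -0.6028  0.1818] d(cm) [-60.08 -53.88   6.81] yaw -74.94 twist 11.96 (alt 192.0 -168.0 ) j6 -10.2
```

Emit:
{"fn": "arm_command", "kwargs": {
  "plan": [
    {"claw": 1, "dx": -2.5, "dy": -2.2, "dz": -1, "twist": 1},
    {"claw": 1, "dx": -5.5, "dy": -4.9, "dz": -2, "twist": 2},
    {"claw": 1, "dx": -8.5, "dy": -7.6, "dz": -2, "twist": 4},
    {"claw": 1, "dx": -11.5, "dy": -10.3, "dz": -2, "twist": 6},
    {"claw": 1, "dx": -14.5, "dy": -13, "dz": -2, "twist": 8},
    {"claw": 1, "dx": -17.5, "dy": -15.7, "dz": -2, "twist": 10},
    {"claw": 1, "dx": -20.5, "dy": -18.4, "dz": -2, "twist": 12},
    {"claw": 1, "dx": -23.5, "dy": -21, "dz": -2, "twist": 12}
  ]
}}

```text
time_s: 0.77
position: [0.3045, -0.3193, 0.2021]
tcp_rot: [[0.051, -0.999, -0.0], [-0.999, -0.051, 0.002], [-0.002, 0.0, -1.0]]
force: [0.8, -0.6, 0.2]
opening: 0.999
```

```bash
python3 -c "
from h import *
print(bot.read_state()['time_s'],bot.read_state()['joint_positions'].round(1) if hasattr(bot.read_state()['joint_positions'],'round') else '')
go([.5265,.1175,.20],-86.9)"
```

```text
0.7667 [-6.100e+01  1.450e+01  1.058e+02  1.000e-01  5.980e+01  2.600e+01]
tcp [ 0.3045 -0.3193  0.2021] d(cm) [-42.48 -24.42   0.31] yaw -87.05 twist -0.15 (alt 179.9 -180.1 ) j6 26.0
```

Emit:
{"fn": "arm_command", "kwargs": {
  "plan": [
    {"claw": 1, "dx": -3, "dy": -1.7},
    {"claw": 1, "dx": -6.5, "dy": -3.7},
    {"claw": 1, "dx": -10, "dy": -5.7},
    {"claw": 1, "dx": -13.5, "dy": -7.7},
    {"claw": 1, "dx": -17, "dy": -9.7},
    {"claw": 1, "dx": -20.5, "dy": -11.7},
    {"claw": 1, "dx": -24, "dy": -13.7},
    {"claw": 1, "dx": -27, "dy": -15.5}
  ]
}}

```text
$.plan[0]: bad value
```

Emit:
{"fn": "arm_command", "kwargs": {
  "plan": [
    {"claw": 1, "dx": -3, "dy": -1.8},
    {"claw": 1, "dx": -6, "dy": -3.5},
    {"claw": 1, "dx": -9, "dy": -5.2},
    {"claw": 1, "dx": -12, "dy": -7},
    {"claw": 1, "dx": -14, "dy": -8},
    {"claw": 1, "dx": -15.4, "dy": -8.8},
    {"claw": 1, "dx": -15.4, "dy": -8.8},
    {"claw": 1, "dx": -15.4, "dy": -8.8}
  ]
}}

```text
$.plan[0]: bad value
```

```bash
python3 -c "
from h import *
print(bot.read_state()['joint_positions'])
go([.5265,.1175,.115],-86.9)"
```

```text
[-6.09814690e+01  1.44730551e+01  1.05813287e+02  6.94348724e-02
  5.98411057e+01  2.60319883e+01]
tcp [ 0.3045 -0.3193  0.2021] d(cm) [-42.45 -24.42   8.81] yaw -87.05 twist -0.15 (alt 179.9 -180.1 ) j6 26.0
```

All keys are required.

Emit:
{"fn": "arm_command", "kwargs": {
  "plan": [
    {"claw": 1, "dx": -3, "dy": -1.7, "dz": 0, "twist": 0},
    {"claw": 1, "dx": -6.5, "dy": -3.7, "dz": 0, "twist": 0},
    {"claw": 1, "dx": -10, "dy": -5.7, "dz": 0, "twist": 0},
    {"claw": 1, "dx": -13.5, "dy": -7.7, "dz": 0, "twist": 0},
    {"claw": 1, "dx": -17, "dy": -9.7, "dz": 0, "twist": 0},
    {"claw": 1, "dx": -20.5, "dy": -11.7, "dz": 0, "twist": 0},
    {"claw": 1, "dx": -24, "dy": -13.7, "dz": 0, "twist": 0},
    {"claw": 1, "dx": -27, "dy": -15.5, "dz": 0, "twist": 0}
  ]
}}

```text
time_s: 1.43
position: [0.4455, -0.039, 0.2027]
tcp_rot: [[0.052, -0.999, -0.001], [-0.999, -0.052, 0.003], [-0.003, 0.0, -1.0]]
force: [0.0, -0.1, 0.3]
opening: 1.0
```

Emit:
{"fn": "arm_command", "kwargs": {
  "plan": [
    {"claw": 1, "dx": -3, "dy": -1.8, "dz": 0, "twist": 0},
    {"claw": 1, "dx": -6, "dy": -3.5, "dz": 0, "twist": 0},
    {"claw": 1, "dx": -9, "dy": -5.2, "dz": 0, "twist": 0},
    {"claw": 1, "dx": -12, "dy": -7, "dz": 0, "twist": 0},
    {"claw": 1, "dx": -14, "dy": -8, "dz": 0, "twist": 0},
    {"claw": 1, "dx": -15.4, "dy": -8.8, "dz": 0, "twist": 0},
    {"claw": 1, "dx": -15.4, "dy": -8.8, "dz": 0, "twist": 0},
    {"claw": 1, "dx": -15.4, "dy": -8.8, "dz": 0, "twist": 0}
  ]
}}

```text
time_s: 2.1
position: [0.5249, 0.1199, 0.2025]
tcp_rot: [[0.054, -0.999, -0.002], [-0.999, -0.054, 0.002], [-0.003, 0.002, -1.0]]
force: [0.0, -0.4, -0.9]
opening: 0.998
```

```bash
python3 -c "
from h import *
print(bot.read_state()['joint_positions'])
go([.5265,.1175,.115],-86.9)"
```

```text
[ 0.8726155  22.19175057 93.14356929  0.15861529 64.77359413 87.69007648]
tcp [0.5249 0.1199 0.2025] d(cm) [ 0.27 -0.17  8.75] yaw -86.89 twist 0.01 (alt 180.0 -180.0 ) j6 87.7
```

Emit:
{"fn": "arm_command", "kwargs": {
  "plan": [
    {"claw": 0.6, "dx": 0.2, "dy": -0.1, "dz": 2, "twist": 0},
    {"claw": 0.6, "dx": 0.2, "dy": -0.2, "dz": 4.5, "twist": 0},
    {"claw": 0.6, "dx": 0.2, "dy": -0.2, "dz": 7, "twist": 0},
    {"claw": 0.6, "dx": 0.2, "dy": -0.2, "dz": 8.7, "twist": 0},
    {"claw": 0.6, "dx": 0.2, "dy": -0.2, "dz": 8.7, "twist": 0},
    {"claw": 0.1, "dx": 0.2, "dy": -0.2, "dz": 8.7, "twist": 0},
    {"claw": 0.0, "dx": 0.2, "dy": -0.2, "dz": 8.7, "twist": 0},
    {"claw": 0.0, "dx": 0.2, "dy": -0.2, "dz": 8.7, "twist": 0}
  ]
}}

```text
time_s: 2.77
position: [0.5279, 0.1177, 0.117]
tcp_rot: [[0.054, -0.999, 0.001], [-0.999, -0.054, 0.002], [-0.002, -0.001, -1.0]]
force: [-0.3, 0.1, -0.1]
opening: 0.481
```

Emit:
{"fn": "arm_command", "kwargs": {
  "plan": [
    {"claw": 0, "dx": 0, "dy": 0, "dz": 0, "twist": 0},
    {"claw": 0, "dx": 0, "dy": 0, "dz": 0, "twist": 0},
    {"claw": 0, "dx": 0, "dy": 0, "dz": 0, "twist": 0},
    {"claw": 0, "dx": 0, "dy": 0, "dz": 0, "twist": 0}
  ]
}}

```text
time_s: 3.1
position: [0.5282, 0.1178, 0.1175]
tcp_rot: [[0.054, -0.999, 0.002], [-0.999, -0.054, 0.002], [-0.002, -0.002, -1.0]]
force: [0.7, 0.9, -0.3]
opening: 0.167
```

Emit:
{"fn": "arm_command", "kwargs": {
  "plan": [
    {"claw": 0, "dx": 0, "dy": 0, "dz": 0, "twist": 0},
    {"claw": 0, "dx": 0, "dy": 0, "dz": -1, "twist": 0},
    {"claw": 0, "dx": 0, "dy": 0, "dz": -2, "twist": 0},
    {"claw": 0, "dx": 0, "dy": 0, "dz": -4, "twist": 0},
    {"claw": 0, "dx": 0, "dy": 0, "dz": -6, "twist": 0},
    {"claw": 0, "dx": 0, "dy": 0, "dz": -8, "twist": 0},
    {"claw": 0, "dx": 0, "dy": 0, "dz": -10, "twist": 0},
    {"claw": 0, "dx": 0, "dy": 0, "dz": -12, "twist": 0}
  ]
}}

```text
time_s: 3.77
position: [0.5281, 0.1176, 0.2397]
tcp_rot: [[0.054, -0.999, 0.003], [-0.999, -0.054, 0.002], [-0.002, -0.004, -1.0]]
force: [0.3, 0.5, -0.3]
opening: 0.006
```

```bash
python3 -c "
from h import *
snap('lift')
go([.555,-.133,.235],-101.2)"
```

```text
tcp [0.5309 0.1177 0.2422] d(cm) [25.16 -1.04  0.68] yaw -86.9 twist 14.3 (alt 194.3 -165.7 ) j6 87.5
```

View pics/lift_scene.png

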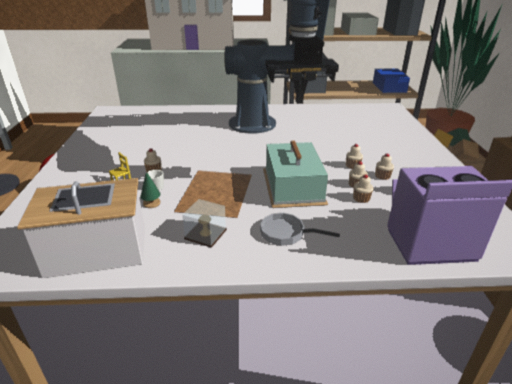

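View pics/lift_top.png

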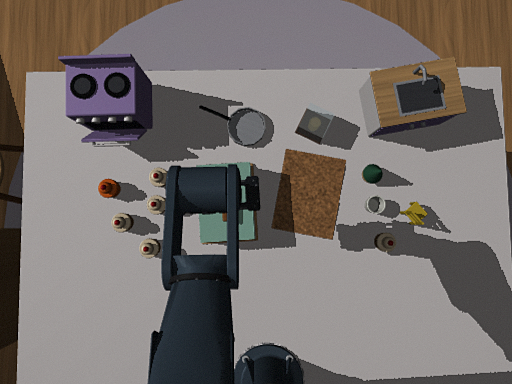

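```bash
python3 -c "
from h import *
p=np.array([.531,.1177,.242])
for n in('top','scene'): print(n,[proj(n,p+[0,0,z]).round(1) for z in(0,.07,.2)])
print(proj('top',[0,0,0]),proj('scene',[0,0,0]),proj('top',[.1623,-.6027,.1817]),proj('scene',[.1623,-.6027,.1817]))
for y in (.12,.0,-.1): print(plane('top',(250,193),.25))
im=cv2.imread('pics/lift_scene.png');cv2.imwrite('pics/z1.png',cv2.resize(im[0:210,200:400],None,fx=3,fy=3))
im=cv2.imread('pics/scene0.png');cv2.imwrite('pics/z2.png',cv2.resize(im[0:210,20:300],None,fx=2.5,fy=2.5))
"
```

```text
top [array([220.9, 197.3]), array([218.4, 195.7]), array([212.8, 192. ])]
scene [array([297.5, 116.6]), array([298.9,  93.1]), array([301.9,  45. ])]
[267.78657966 379.09879059] [251.60924262 123.95612816] [502.71935264 338.26167781] [91.24038771 97.36688376]
[0.54053299 0.04458161 0.25      ]
[0.54053299 0.04458161 0.25      ]
[0.54053299 0.04458161 0.25      ]
```

View pics/z1.png

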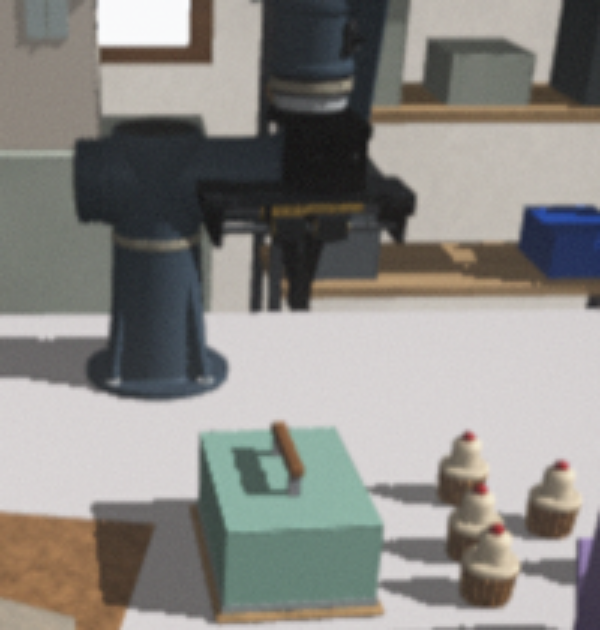

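View pics/z2.png

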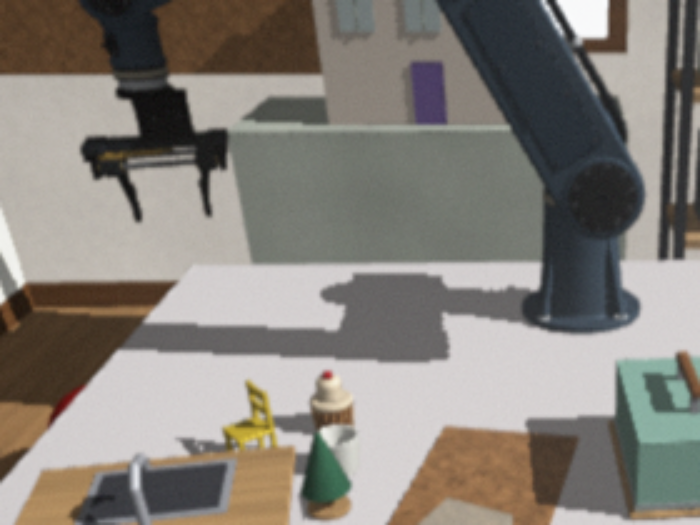

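```bash
python3 -c "
from h import *
for z in(.18,.22,.25): print(proj('scene',[.1623,-.6027,z]))
r=snap('up2'); print(bot.read_state()['position'],bot.read_state()['joint_positions'])
im=cv2.imread('pics/up2_scene.png');cv2.imwrite('pics/z3.png',cv2.resize(im[50:130,260:350],None,fx=7,fy=7,interpolation=cv2.INTER_CUBIC))
im=cv2.imread('pics/scene0.png');cv2.imwrite('pics/z4.png',cv2.resize(im[40:110,40:130],None,fx=7,fy=7,interpolation=cv2.INTER_CUBIC))
"
```

```text
[91.34223193 97.8099213 ]
[88.9116786  87.23665171]
[87.04064995 79.097398  ]
[0.52814627 0.11757048 0.23841256] [ 0.62270313 19.93611734 90.41359239  0.14594787 69.43031443 87.47424957]
```

View pics/z3.png

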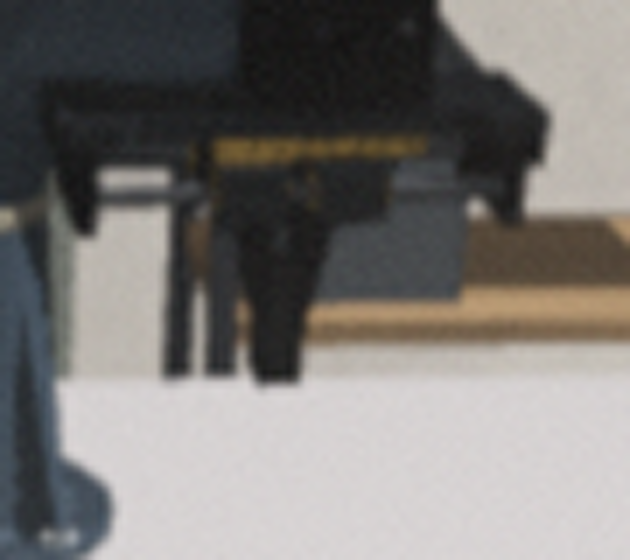

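View pics/z4.png

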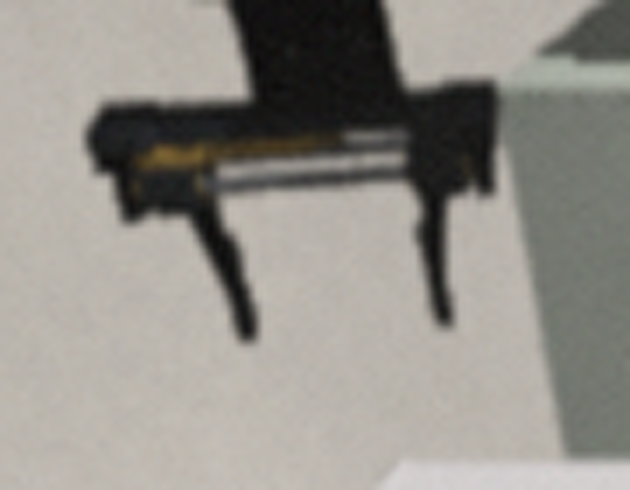

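Emit:
{"fn": "arm_command", "kwargs": {
  "plan": [
    {"claw": 0.7, "dx": 0, "dy": 0, "dz": 1, "twist": 0},
    {"claw": 0.7, "dx": 0, "dy": 0, "dz": 3, "twist": 0},
    {"claw": 0.7, "dx": 0, "dy": 0, "dz": 5, "twist": 0},
    {"claw": 0.7, "dx": 0, "dy": 0, "dz": 6, "twist": 0},
    {"claw": 0.7, "dx": 0, "dy": 0, "dz": 7, "twist": 0},
    {"claw": 0.7, "dx": 0, "dy": 0, "dz": 8, "twist": 0},
    {"claw": 0.7, "dx": 0, "dy": 0, "dz": 8, "twist": 0},
    {"claw": 0.7, "dx": 0, "dy": 0, "dz": 8, "twist": 0}
  ]
}}

```text
time_s: 4.63
position: [0.5283, 0.1178, 0.1579]
tcp_rot: [[0.054, -0.999, 0.003], [-0.999, -0.054, 0.002], [-0.002, -0.003, -1.0]]
force: [-0.2, 0.3, 0.4]
opening: 0.525
```

Emit:
{"fn": "arm_command", "kwargs": {
  "plan": [
    {"claw": 0.7, "dx": 0, "dy": 0, "dz": 0, "twist": 0},
    {"claw": 0.7, "dx": 0, "dy": 0, "dz": 0, "twist": 0},
    {"claw": 0.7, "dx": 0, "dy": 0, "dz": 0, "twist": 0},
    {"claw": 0.7, "dx": 0, "dy": 0, "dz": 0, "twist": 0}
  ]
}}

```text
time_s: 4.97
position: [0.5287, 0.1178, 0.1585]
tcp_rot: [[0.054, -0.999, 0.004], [-0.999, -0.054, 0.002], [-0.002, -0.004, -1.0]]
force: [0.3, -1.5, -0.3]
opening: 0.689
```

```bash
python3 -c "
from h import *
r=snap('dn1'); p=bot.read_state()['position'];print(p,proj('scene',p),proj('scene',p+np.array([0,0,.04])))
im=cv2.imread('pics/dn1_scene.png');cv2.imwrite('pics/z5.png',cv2.resize(im[90:210,245:345],None,fx=5,fy=5,interpolation=cv2.INTER_CUBIC))
"
```

```text
[0.52851673 0.11774787 0.15831297] [295.73310291 142.32809226] [296.49447578 130.11239863]
```

View pics/z5.png

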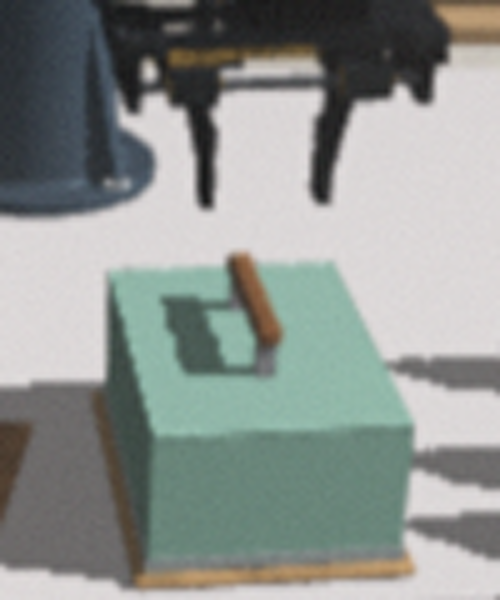

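Emit:
{"fn": "arm_command", "kwargs": {
  "plan": [
    {"claw": 0.7, "dx": 0, "dy": 0, "dz": 2, "twist": 0},
    {"claw": 0.7, "dx": 0, "dy": 0, "dz": 4, "twist": 0},
    {"claw": 0.7, "dx": 0, "dy": 0, "dz": 5.5, "twist": 0},
    {"claw": 0.7, "dx": 0, "dy": 0, "dz": 7, "twist": 0},
    {"claw": 0.7, "dx": 0, "dy": 0, "dz": 7.5, "twist": 0},
    {"claw": 0.7, "dx": 0, "dy": 0, "dz": 8, "twist": 0},
    {"claw": 0.7, "dx": 0, "dy": 0, "dz": 8.2, "twist": 0},
    {"claw": 0.7, "dx": 0, "dy": 0, "dz": 8.2, "twist": 0}
  ]
}}

```text
time_s: 5.73
position: [0.5291, 0.1179, 0.0765]
tcp_rot: [[0.054, -0.999, 0.004], [-0.999, -0.054, 0.002], [-0.002, -0.004, -1.0]]
force: [0.0, -0.5, 0.2]
opening: 0.701
```

```bash
python3 -c "
from h import *
r=snap('dn2'); p=bot.read_state()['position'];print(p,proj('scene',p),proj('scene',p+np.array([0,0,.038])))
im=cv2.imread('pics/dn2_scene.png');cv2.imwrite('pics/z6.png',cv2.resize(im[110:210,245:345],None,fx=6,fy=6,interpolation=cv2.INTER_CUBIC))
"
```

```text
[0.52950831 0.11797468 0.07702493] [294.37884787 165.99228823] [295.0531729  155.20580703]
```

View pics/z6.png

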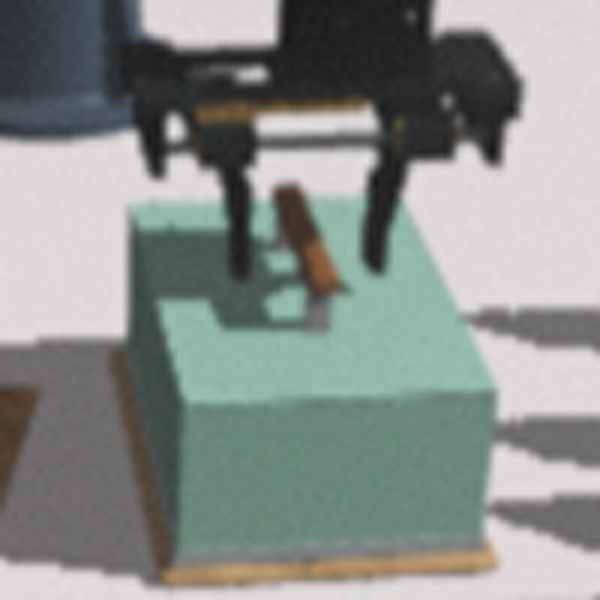

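Emit:
{"fn": "arm_command", "kwargs": {
  "plan": [
    {"claw": 0.4, "dx": 0, "dy": 0, "dz": 0.1, "twist": 0},
    {"claw": 0, "dx": 0, "dy": 0, "dz": 0.1, "twist": 0},
    {"claw": 0, "dx": 0, "dy": 0, "dz": 0.1, "twist": 0},
    {"claw": 0, "dx": 0, "dy": 0, "dz": 0.1, "twist": 0},
    {"claw": 0, "dx": 0, "dy": 0, "dz": 0.1, "twist": 0},
    {"claw": 0, "dx": 0, "dy": 0, "dz": 0.1, "twist": 0},
    {"claw": 0, "dx": 0, "dy": 0, "dz": 0.1, "twist": 0},
    {"claw": 0, "dx": 0, "dy": 0, "dz": 0.1, "twist": 0}
  ]
}}

```text
time_s: 6.5
position: [0.5295, 0.1177, 0.076]
tcp_rot: [[0.054, -0.999, 0.005], [-0.999, -0.054, 0.002], [-0.002, -0.005, -1.0]]
force: [-0.2, 0.5, -0.1]
opening: 0.18
```

Emit:
{"fn": "arm_command", "kwargs": {
  "plan": [
    {"claw": 0, "dx": 0, "dy": 0, "dz": 0, "twist": 0},
    {"claw": 0, "dx": 0, "dy": 0, "dz": 0, "twist": 0},
    {"claw": 0, "dx": 0, "dy": 0, "dz": 0, "twist": 0},
    {"claw": 0, "dx": 0, "dy": 0, "dz": 0, "twist": 0}
  ]
}}

```text
time_s: 6.83
position: [0.5295, 0.1177, 0.076]
tcp_rot: [[0.054, -0.999, 0.005], [-0.999, -0.054, 0.002], [-0.002, -0.005, -1.0]]
force: [-0.1, 0.2, 0.1]
opening: 0.177
```

Emit:
{"fn": "arm_command", "kwargs": {
  "plan": [
    {"claw": 0, "dx": 0, "dy": 0, "dz": -0.8, "twist": 0},
    {"claw": 0, "dx": 0, "dy": 0, "dz": -2, "twist": 0},
    {"claw": 0, "dx": 0, "dy": 0, "dz": -4, "twist": 0},
    {"claw": 0, "dx": 0, "dy": 0, "dz": -6, "twist": 0},
    {"claw": 0, "dx": 0, "dy": 0, "dz": -8, "twist": 0},
    {"claw": 0, "dx": 0, "dy": 0, "dz": -10, "twist": 0},
    {"claw": 0, "dx": 0, "dy": 0, "dz": -12, "twist": 0},
    {"claw": 0, "dx": 0, "dy": 0, "dz": -13, "twist": 0}
  ]
}}

```text
time_s: 7.5
position: [0.5296, 0.1176, 0.2084]
tcp_rot: [[0.054, -0.998, 0.008], [-0.999, -0.054, 0.002], [-0.002, -0.008, -1.0]]
force: [1.0, 0.1, -3.0]
opening: 0.177
```

```bash
python3 -c "
from h import *
r=snap('l2'); p=bot.read_state()['position'];print(bot.read_state()['force'])
go([.5555,-.132,.21],-101.2)
"
```

```text
[-0.10416724  0.12994622 -3.46511301]
tcp [0.5301 0.1176 0.2078] d(cm) [25.06 -1.18 -0.25] yaw -86.88 twist 14.32 (alt 194.3 -165.7 ) j6 87.5
```

View pics/l2_scene.png

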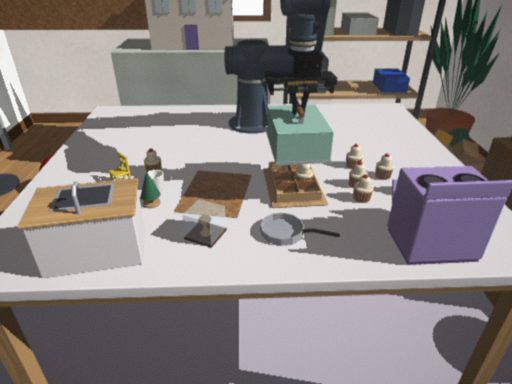

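Emit:
{"fn": "arm_command", "kwargs": {
  "plan": [
    {"claw": 0, "dx": 2, "dy": 0, "dz": 0, "twist": 2},
    {"claw": 0, "dx": 5, "dy": -0.2, "dz": 0, "twist": 4},
    {"claw": 0, "dx": 8.5, "dy": -0.4, "dz": 0, "twist": 6},
    {"claw": 0, "dx": 12, "dy": -0.6, "dz": 0, "twist": 8},
    {"claw": 0, "dx": 15.5, "dy": -0.8, "dz": 0, "twist": 10},
    {"claw": 0, "dx": 19, "dy": -1, "dz": 0, "twist": 12},
    {"claw": 0, "dx": 22, "dy": -1.2, "dz": 0, "twist": 14},
    {"claw": 0, "dx": 24, "dy": -1.2, "dz": 0, "twist": 14.3}
  ]
}}

```text
time_s: 8.27
position: [0.5546, -0.1244, 0.2056]
tcp_rot: [[-0.197, -0.98, 0.007], [-0.98, 0.197, 0.002], [-0.003, -0.007, -1.0]]
force: [1.2, -0.2, -3.7]
opening: 0.179
```

Emit:
{"fn": "arm_command", "kwargs": {
  "plan": [
    {"claw": 0, "dx": 1.1, "dy": 0, "dz": 0, "twist": 0},
    {"claw": 0, "dx": 1.1, "dy": 0, "dz": 0, "twist": 0},
    {"claw": 0, "dx": 1.1, "dy": 0, "dz": 0, "twist": 0},
    {"claw": 0, "dx": 1.1, "dy": 0, "dz": 0, "twist": 0}
  ]
}}

```text
time_s: 8.6
position: [0.5514, -0.1336, 0.2047]
tcp_rot: [[-0.197, -0.98, 0.005], [-0.98, 0.197, 0.004], [-0.005, -0.004, -1.0]]
force: [0.0, 0.5, -3.2]
opening: 0.185
```

```bash
python3 -c "
from h import *
r=snap('m1'); p=bot.read_state()['position']
go([.556,-.1335,.071],-101.2)
"
```

```text
tcp [ 0.552  -0.1335  0.2053] d(cm) [-0.03 -0.32 13.43] yaw -101.27 twist -0.07 (alt 179.9 -180.1 ) j6 76.1
```

View pics/m1_scene.png

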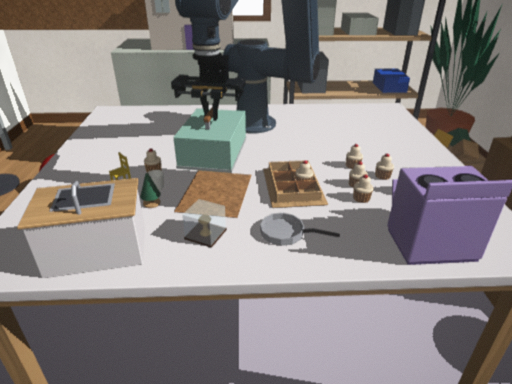

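View pics/m1_top.png

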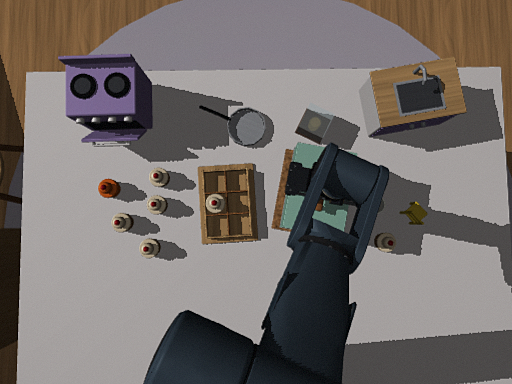

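Emit:
{"fn": "arm_command", "kwargs": {
  "plan": [
    {"claw": 0, "dx": 0, "dy": -0.3, "dz": 2, "twist": 0},
    {"claw": 0, "dx": 0, "dy": -0.3, "dz": 4.5, "twist": 0},
    {"claw": 0, "dx": 0, "dy": -0.3, "dz": 7, "twist": 0},
    {"claw": 0, "dx": 0, "dy": -0.3, "dz": 9.5, "twist": 0},
    {"claw": 0, "dx": 0, "dy": -0.3, "dz": 11.5, "twist": 0},
    {"claw": 0, "dx": 0, "dy": -0.3, "dz": 12.5, "twist": 0},
    {"claw": 0, "dx": 0, "dy": -0.3, "dz": 12.9, "twist": 0},
    {"claw": 0, "dx": 0, "dy": -0.3, "dz": 12.9, "twist": 0}
  ]
}}

```text
time_s: 9.37
position: [0.5556, -0.133, 0.0759]
tcp_rot: [[-0.195, -0.981, 0.005], [-0.981, 0.195, 0.003], [-0.004, -0.005, -1.0]]
force: [-0.1, -0.3, -3.5]
opening: 0.177
```

Emit:
{"fn": "arm_command", "kwargs": {
  "plan": [
    {"claw": 0, "dx": 0, "dy": 0, "dz": 0.2, "twist": 0},
    {"claw": 0, "dx": 0, "dy": 0, "dz": 0.4, "twist": 0},
    {"claw": 0, "dx": 0, "dy": 0, "dz": 0.4, "twist": 0}
  ]
}}

```text
time_s: 9.62
position: [0.5563, -0.1331, 0.0727]
tcp_rot: [[-0.194, -0.981, 0.007], [-0.981, 0.194, 0.003], [-0.004, -0.006, -1.0]]
force: [0.3, 0.1, -3.0]
opening: 0.179
```

Emit:
{"fn": "arm_command", "kwargs": {
  "plan": [
    {"claw": 0, "dx": 0, "dy": 0, "dz": 0.2, "twist": 0},
    {"claw": 0, "dx": 0, "dy": 0, "dz": 0.2, "twist": 0}
  ]
}}

```text
time_s: 9.78
position: [0.5569, -0.1334, 0.0713]
tcp_rot: [[-0.194, -0.981, 0.008], [-0.981, 0.194, 0.002], [-0.004, -0.008, -1.0]]
force: [0.8, 0.4, -1.9]
opening: 0.18
```

Contact starting; one more small step and release.

Emit:
{"fn": "arm_command", "kwargs": {
  "plan": [
    {"claw": 0, "dx": 0, "dy": 0, "dz": 0.1, "twist": 0},
    {"claw": 0.7, "dx": 0, "dy": 0, "dz": 0.1, "twist": 0},
    {"claw": 0.7, "dx": 0, "dy": 0, "dz": 0, "twist": 0},
    {"claw": 0.7, "dx": 0, "dy": 0, "dz": 0, "twist": 0},
    {"claw": 0.7, "dx": 0, "dy": 0, "dz": 0, "twist": 0},
    {"claw": 0.7, "dx": 0, "dy": 0, "dz": -0.5, "twist": 0},
    {"claw": 0.7, "dx": 0, "dy": 0, "dz": -1.5, "twist": 0},
    {"claw": 0.7, "dx": 0, "dy": 0, "dz": -3.5, "twist": 0}
  ]
}}

```text
time_s: 10.45
position: [0.555, -0.1328, 0.1054]
tcp_rot: [[-0.194, -0.981, 0.004], [-0.981, 0.194, 0.004], [-0.005, -0.003, -1.0]]
force: [0.4, -1.2, 0.4]
opening: 0.623
```

Emit:
{"fn": "arm_command", "kwargs": {
  "plan": [
    {"claw": 0.7, "dx": 0, "dy": 0, "dz": -2, "twist": 0},
    {"claw": 0.7, "dx": 0, "dy": 0, "dz": -4, "twist": 0},
    {"claw": 0.7, "dx": 0, "dy": 0, "dz": -6, "twist": 0},
    {"claw": 0.7, "dx": -2, "dy": 0, "dz": -8, "twist": 0},
    {"claw": 0.7, "dx": -5, "dy": 0, "dz": -8, "twist": 0},
    {"claw": 0.7, "dx": -8.5, "dy": 0, "dz": -8, "twist": 0},
    {"claw": 0.7, "dx": -12, "dy": 0, "dz": -8, "twist": 0},
    {"claw": 0.7, "dx": -15, "dy": 0, "dz": -8, "twist": 0}
  ]
}}

```text
time_s: 11.12
position: [0.5842, 0.0158, 0.1875]
tcp_rot: [[-0.195, -0.981, 0.006], [-0.981, 0.195, 0.004], [-0.005, -0.005, -1.0]]
force: [0.8, 0.7, 0.3]
opening: 0.697
```

```bash
python3 -c "
from h import *
r=snap('m2'); p=bot.read_state()['position']; print(p,bot.read_state()['joint_positions'].round(1))
for n in r:
    for c,a in cherries(n,r[n]): print(n,c.round(1),a,plane(n,c,.081).round(4))
im=cv2.imread('pics/m2_top.png');cv2.imwrite('pics/z7.png',cv2.resize(im[140:270,90:360],None,fx=2.9,fy=2.9,interpolation=cv2.INTER_CUBIC))
"
```

```text
[0.58431313 0.01830847 0.18731284] [-9.4 26.6 88.   0.4 65.  91.4]
top [154.3 175. ] 9 [0.6068 0.3233 0.081 ]
top [101.9 186.7] 9 [0.5745 0.4748 0.081 ]
top [213. 202.] 13 [0.5266 0.1535 0.081 ]
top [152.1 203.6] 11 [0.5238 0.3291 0.081 ]
top [115.8 222.1] 11 [0.4719 0.433  0.081 ]
top [389.6 242.2] 16 [ 0.4058 -0.3518  0.081 ]
top [144.8 248.5] 10 [0.3957 0.349  0.081 ]
scene [ 46.  160.4] 47 [ 0.4707 -0.6692  0.081 ]
scene [359.8 162.3] 6 [0.5203 0.3284 0.081 ]
scene [365.5 176. ] 8 [0.6065 0.3221 0.081 ]
```

View pics/z7.png

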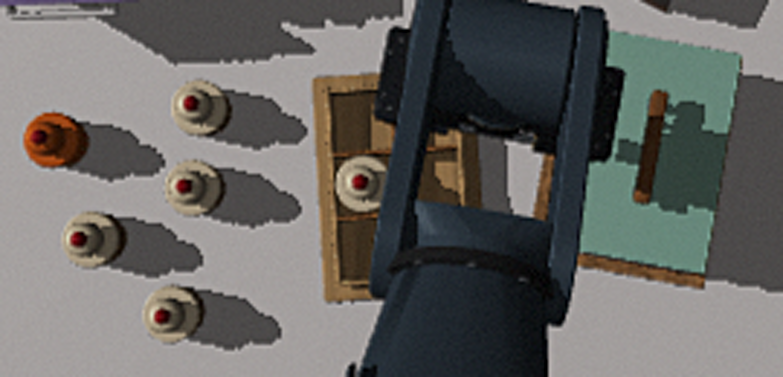

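View pics/m2_scene.png

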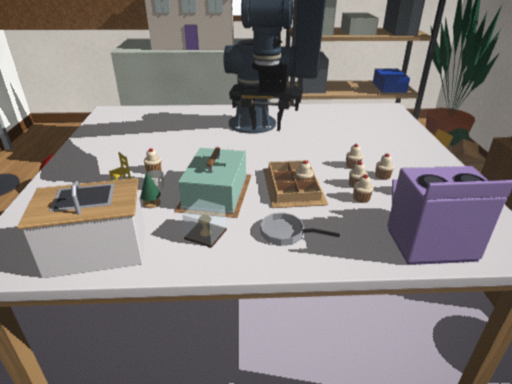

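```bash
cat >> h.py <<'E'
def collar(im,guess,z0=0.0,r=40):
    """cream blob near the top-view projection; fit circle of the collar edge (z0+.046)"""
    u=proj('top',[guess[0],guess[1],z0+.046]);x0,y0=(u-14).astype(int);k=6
    p=cv2.resize(im[y0:y0+28,x0:x0+28],None,fx=k,fy=k,interpolation=cv2.INTER_CUBIC)
    h=cv2.cvtColor(p,cv2.COLOR_RGB2HSV)
    m=((h[...,0]>8)&(h[...,0]<40)&(h[...,1]>25)&(h[...,2]>90)&(h[...,1]<110)).astype(np.uint8)
    m=cv2.morphologyEx(m,cv2.MORPH_CLOSE,np.ones((13,13)));m=cv2.morphologyEx(m,cv2.MORPH_OPEN,np.ones((13,13)))
    cs,_=cv2.findContours(m,cv2.RETR_EXTERNAL,cv2.CHAIN_APPROX_NONE)
    if not cs: return None
    c=max(cs,key=cv2.contourArea);(cx,cy),rr=cv2.minEnclosingCircle(c)
    uv=np.array([(cx+.5)/k-.5+x0,(cy+.5)/k-.5+y0]);K,R,t=cal('top')
    w=plane('top',uv,z0+.046); return w,rr/k*np.linalg.norm(w-(-R.T@t))/K[0,0]*2000
E
python3 - <<'E'
from h import *
im=cv2.imread('pics/m2_top.png')[:,:,::-1].copy()
for c,a in cherries('top',im):
    g=plane('top',c,.081); 
    r=collar(im,g); print(g.round(4), None if r is None else (r[0].round(4),r[1].round(1)))
I=cv2.imread('pics/m1_top.png')[:,:,::-1].copy();h=cv2.cvtColor(I,cv2.COLOR_RGB2HSV)
reg=np.zeros(h.shape[:2],bool);reg[155:255,190:265]=1
m=(reg&(h[...,0]<25)&(h[...,1]>70)).astype(np.uint8);m=cv2.morphologyEx(m,cv2.MORPH_CLOSE,np.ones((5,5)))
cs,_=cv2.findContours(m,cv2.RETR_EXTERNAL,cv2.CHAIN_APPROX_NONE);c=max(cs,key=cv2.contourArea)
for z in(.008,): print('board',cv2.minAreaRect(np.array([plane('top',p[0],z)[:2]*1000 for p in c],np.float32)))
cv2.imwrite('pics/z8.png',cv2.resize(cv2.imread('pics/m1_top.png')[150:260,185:270],None,fx=6,fy=6,interpolation=cv2.INTER_CUBIC)[:600])
E
```

```text
[0.6068 0.3233 0.081 ] (array([0.6054, 0.3203, 0.046 ]), np.float64(60.7))
[0.5745 0.4748 0.081 ] None
[0.5266 0.1535 0.081 ] (array([0.5257, 0.1524, 0.046 ]), np.float64(59.3))
[0.5238 0.3291 0.081 ] (array([0.5239, 0.3262, 0.046 ]), np.float64(61.5))
[0.4719 0.433  0.081 ] (array([0.4716, 0.4302, 0.046 ]), np.float64(62.3))
[ 0.4058 -0.3518  0.081 ] (array([ 0.4054, -0.3476,  0.046 ]), np.float64(70.0))
[0.3957 0.349  0.081 ] (array([0.3951, 0.3474, 0.046 ]), np.float64(61.5))
board ((526.530517578125, 117.34258270263672), (236.9185333251953, 171.6689910888672), 3.1766514778137207)
```

View pics/z8.png

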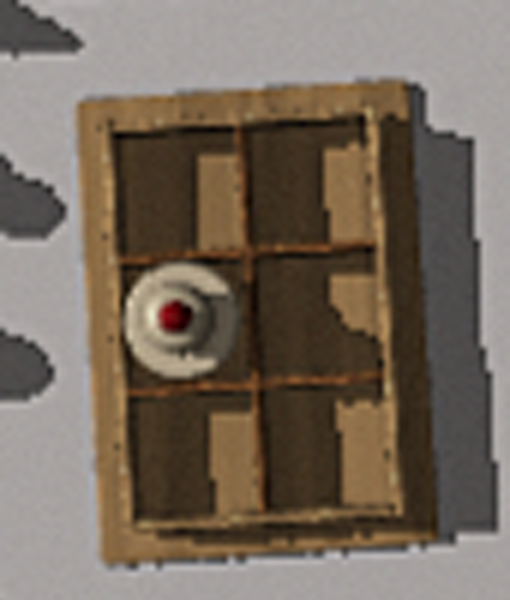

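```bash
python3 -c "
from h import *
go([.606,.3218,.14],-86.8)"
```

```text
tcp [0.5843 0.0183 0.1873] d(cm) [-30.18   3.65   4.91] yaw -100.92 twist -14.12 (alt 165.9 -194.1 ) j6 91.4
```

Emit:
{"fn": "arm_command", "kwargs": {
  "plan": [
    {"claw": 0.6, "dx": -3, "dy": 0.4, "dz": 1, "twist": -2},
    {"claw": 0.6, "dx": -7, "dy": 0.8, "dz": 2, "twist": -5},
    {"claw": 0.6, "dx": -11, "dy": 1.3, "dz": 3, "twist": -8},
    {"claw": 0.6, "dx": -15, "dy": 1.8, "dz": 4, "twist": -11},
    {"claw": 0.6, "dx": -19, "dy": 2.3, "dz": 4.9, "twist": -14.1},
    {"claw": 0.6, "dx": -23, "dy": 2.8, "dz": 4.9, "twist": -14.1},
    {"claw": 0.6, "dx": -27, "dy": 3.3, "dz": 4.9, "twist": -14.1},
    {"claw": 0.6, "dx": -30.2, "dy": 3.6, "dz": 4.9, "twist": -14.1}
  ]
}}

```text
time_s: 11.88
position: [0.6064, 0.3242, 0.1406]
tcp_rot: [[0.056, -0.998, 0.006], [-0.998, -0.056, 0.006], [-0.005, -0.007, -1.0]]
force: [0.7, -0.2, 0.4]
opening: 0.601
```

Emit:
{"fn": "arm_command", "kwargs": {
  "plan": [
    {"claw": 0.6, "dx": 0, "dy": 0, "dz": 0, "twist": 0},
    {"claw": 0.6, "dx": 0, "dy": 0, "dz": 0, "twist": 0}
  ]
}}

```text
time_s: 12.05
position: [0.6065, 0.3256, 0.1411]
tcp_rot: [[0.059, -0.998, 0.007], [-0.998, -0.059, 0.006], [-0.005, -0.008, -1.0]]
force: [-0.5, -0.7, -0.4]
opening: 0.601
```

```bash
python3 -c "
from h import *
go([.606,.3218,.011],-86.8)"
```

```text
tcp [0.6065 0.3256 0.1411] d(cm) [ 0.45  0.17 13.  ] yaw -86.6 twist 0.2 (alt 180.2 -179.8 ) j6 105.4
```

Emit:
{"fn": "arm_command", "kwargs": {
  "plan": [
    {"claw": 0.6, "dx": 0.4, "dy": 0.1, "dz": 2, "twist": 0},
    {"claw": 0.6, "dx": 0.4, "dy": 0.1, "dz": 5, "twist": 0},
    {"claw": 0.6, "dx": 0.4, "dy": 0.1, "dz": 8, "twist": 0},
    {"claw": 0.6, "dx": 0.4, "dy": 0.2, "dz": 10, "twist": 0},
    {"claw": 0.6, "dx": 0.4, "dy": 0.2, "dz": 11.5, "twist": 0},
    {"claw": 0.6, "dx": 0.4, "dy": 0.2, "dz": 12.3, "twist": 0},
    {"claw": 0.6, "dx": 0.4, "dy": 0.2, "dz": 12.7, "twist": 0},
    {"claw": 0.6, "dx": 0.4, "dy": 0.2, "dz": 12.7, "twist": 0}
  ]
}}

```text
time_s: 12.72
position: [0.6059, 0.3208, 0.0138]
tcp_rot: [[0.058, -0.998, 0.007], [-0.998, -0.058, 0.005], [-0.005, -0.007, -1.0]]
force: [-0.5, 0.5, -0.7]
opening: 0.596
```

```bash
python3 -c "
from h import *
r=snap('p1'); go([.606,.3218,.011],-86.8)
p=bot.read_state()['position'];print(proj('scene',p+np.array([0,0,.038])))
im=cv2.imread('pics/p1_scene.png');cv2.imwrite('pics/z9.png',cv2.resize(im[120:220,320:420],None,fx=6,fy=6,interpolation=cv2.INTER_CUBIC))"
```

```text
tcp [0.6068 0.3218 0.0153] d(cm) [0.   0.08 0.43] yaw -86.63 twist 0.17 (alt 180.2 -179.8 ) j6 105.1
[364.0566917 183.9407951]
```

View pics/z9.png

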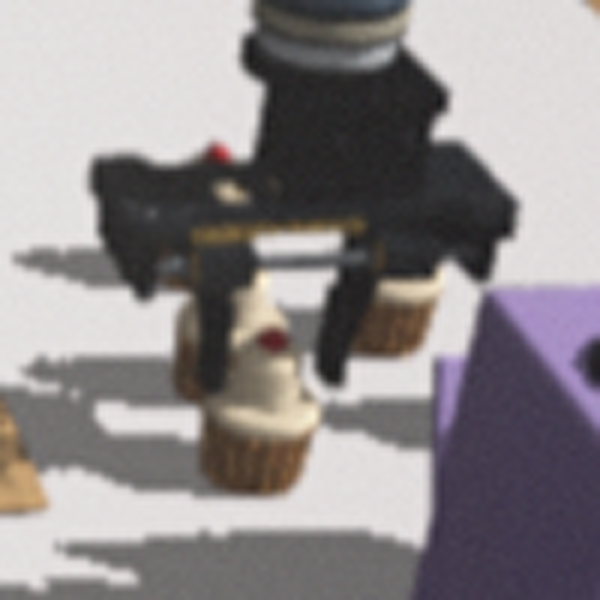

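Emit:
{"fn": "arm_command", "kwargs": {
  "plan": [
    {"claw": 0.3, "dx": 0, "dy": 0, "dz": 0.2, "twist": 0},
    {"claw": 0, "dx": 0, "dy": 0, "dz": 0.3, "twist": 0},
    {"claw": 0, "dx": 0, "dy": 0, "dz": 0.3, "twist": 0},
    {"claw": 0, "dx": 0, "dy": 0, "dz": 0.3, "twist": 0},
    {"claw": 0, "dx": 0, "dy": 0, "dz": 0.3, "twist": 0},
    {"claw": 0, "dx": 0, "dy": 0, "dz": 0.3, "twist": 0}
  ]
}}

```text
time_s: 13.32
position: [0.6071, 0.3219, 0.0128]
tcp_rot: [[0.059, -0.998, 0.01], [-0.998, -0.059, 0.006], [-0.006, -0.01, -1.0]]
force: [0.2, -0.7, 1.0]
opening: 0.384
```

Emit:
{"fn": "arm_command", "kwargs": {
  "plan": [
    {"claw": 0, "dx": 0, "dy": 0, "dz": 0, "twist": 0},
    {"claw": 0, "dx": 0, "dy": 0, "dz": -1, "twist": 0},
    {"claw": 0, "dx": 0, "dy": 0, "dz": -3, "twist": 0},
    {"claw": 0, "dx": 0, "dy": 0, "dz": -6, "twist": 0},
    {"claw": 0, "dx": 0, "dy": 0, "dz": -9, "twist": 0},
    {"claw": 0, "dx": 0, "dy": 0, "dz": -12, "twist": 0},
    {"claw": 0, "dx": 0, "dy": 0, "dz": -13, "twist": 0}
  ]
}}

```text
time_s: 13.9
position: [0.6086, 0.3224, 0.1485]
tcp_rot: [[0.059, -0.998, 0.019], [-0.998, -0.059, 0.009], [-0.008, -0.019, -1.0]]
force: [0.9, 1.1, 0.3]
opening: 0.383
```

```bash
python3 -c "
from h import *
print(bot.read_state()['force'])
go([.5942,.0883,.14],-86.8)"
```

```text
[0.93186189 1.08366745 0.25637221]
tcp [0.6086 0.3224 0.1485] d(cm) [23.29  2.84  0.6 ] yaw -86.61 twist 0.19 (alt 180.2 -179.8 ) j6 105.1
```

Emit:
{"fn": "arm_command", "kwargs": {
  "plan": [
    {"claw": 0, "dx": 3, "dy": 0.4, "dz": 0.6, "twist": 0},
    {"claw": 0, "dx": 7, "dy": 0.9, "dz": 0.6, "twist": 0},
    {"claw": 0, "dx": 11, "dy": 1.4, "dz": 0.6, "twist": 0},
    {"claw": 0, "dx": 15, "dy": 1.9, "dz": 0.6, "twist": 0},
    {"claw": 0, "dx": 19, "dy": 2.4, "dz": 0.6, "twist": 0},
    {"claw": 0, "dx": 22, "dy": 2.7, "dz": 0.6, "twist": 0},
    {"claw": 0, "dx": 23.3, "dy": 2.8, "dz": 0.6, "twist": 0.2},
    {"claw": 0, "dx": 23.3, "dy": 2.8, "dz": 0.6, "twist": 0.2}
  ]
}}

```text
time_s: 14.57
position: [0.5943, 0.0852, 0.1395]
tcp_rot: [[0.051, -0.999, 0.017], [-0.999, -0.051, 0.009], [-0.008, -0.018, -1.0]]
force: [0.1, 0.2, -1.1]
opening: 0.381
```

```bash
python3 -c "
from h import *
r=snap('p1b');s=bot.read_state();print(s['time_s'],s['tcp_rot'][:,2])
go([.5942,.0883,.021],-86.8)
im=cv2.imread('pics/p1b_scene.png');cv2.imwrite('pics/z10.png',cv2.resize(im[80:210,240:340],None,fx=4.6,fy=4.6,interpolation=cv2.INTER_CUBIC))"
```

```text
14.6667 [ 0.0180836   0.0103652  -0.99978275]
tcp [0.5945 0.0886 0.1397] d(cm) [ 0.14  0.25 11.87] yaw -86.87 twist -0.07 (alt 179.9 -180.1 ) j6 84.0
```

View pics/z10.png

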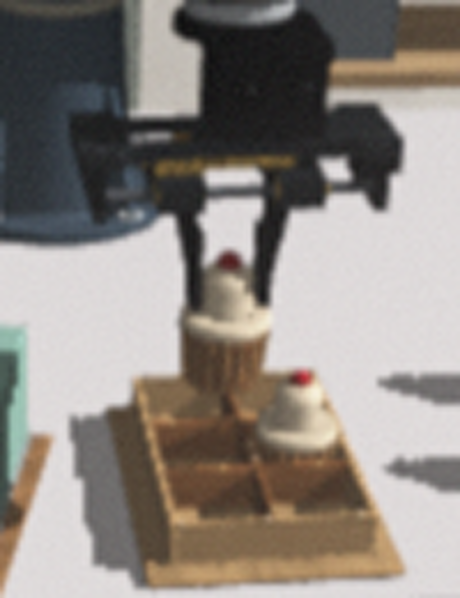

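Emit:
{"fn": "arm_command", "kwargs": {
  "plan": [
    {"claw": 0, "dx": 0.1, "dy": 0.1, "dz": 1.5, "twist": 0},
    {"claw": 0, "dx": 0.1, "dy": 0.2, "dz": 3.5, "twist": 0},
    {"claw": 0, "dx": 0.1, "dy": 0.2, "dz": 5.5, "twist": 0},
    {"claw": 0, "dx": 0.1, "dy": 0.2, "dz": 7.5, "twist": 0},
    {"claw": 0, "dx": 0.1, "dy": 0.2, "dz": 9.3, "twist": 0},
    {"claw": 0, "dx": 0.1, "dy": 0.2, "dz": 10.8, "twist": 0},
    {"claw": 0, "dx": 0.1, "dy": 0.2, "dz": 11.7, "twist": 0},
    {"claw": 0, "dx": 0.1, "dy": 0.2, "dz": 11.7, "twist": 0}
  ]
}}

```text
time_s: 15.33
position: [0.5941, 0.0903, 0.0211]
tcp_rot: [[0.057, -0.998, 0.016], [-0.998, -0.057, 0.01], [-0.009, -0.017, -1.0]]
force: [-0.1, 0.9, -1.0]
opening: 0.384
```

```bash
python3 -c "
from h import *
r=snap('p1c');s=bot.read_state();print(s['time_s'],s['tcp_rot'][:,2],s['force'])
go([.5942,.0883,.021],-86.8)
im=cv2.imread('pics/p1c_scene.png');cv2.imwrite('pics/z11.png',cv2.resize(im[90:220,240:340],None,fx=4.6,fy=4.6,interpolation=cv2.INTER_CUBIC))"
```

```text
15.4333 [ 0.01818351  0.01092269 -0.999775  ] [ 0.53818735  0.27922631 -0.99969721]
tcp [0.5948 0.09   0.0228] d(cm) [0.17 0.07 0.17] yaw -86.81 twist -0.01 (alt 180.0 -180.0 ) j6 83.7
```

View pics/z11.png

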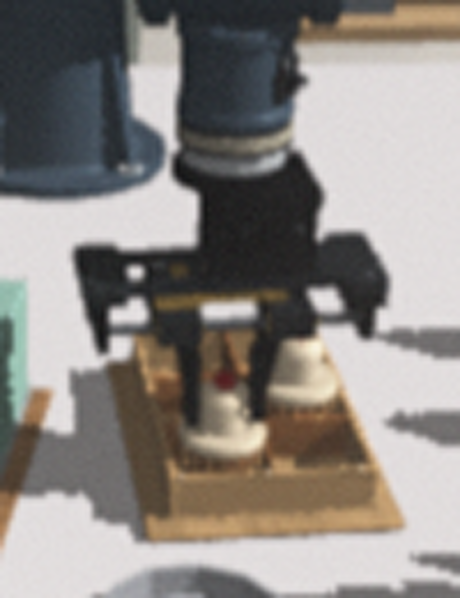

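Emit:
{"fn": "arm_command", "kwargs": {
  "plan": [
    {"claw": 0, "dx": 0.1, "dy": 0, "dz": 0.2, "twist": 0},
    {"claw": 0.55, "dx": 0.1, "dy": 0, "dz": 0.2, "twist": 0},
    {"claw": 0.55, "dx": 0.1, "dy": 0, "dz": 0.2, "twist": 0},
    {"claw": 0.55, "dx": 0.1, "dy": 0, "dz": 0.2, "twist": 0},
    {"claw": 0.55, "dx": 0.1, "dy": 0, "dz": -1.5, "twist": 0},
    {"claw": 0.55, "dx": 0.1, "dy": 0, "dz": -5, "twist": 0},
    {"claw": 0.55, "dx": 0.1, "dy": 0, "dz": -9, "twist": 0},
    {"claw": 0.55, "dx": 0.1, "dy": 0, "dz": -12, "twist": 0}
  ]
}}

```text
time_s: 16.1
position: [0.5934, 0.0876, 0.1456]
tcp_rot: [[0.055, -0.998, 0.021], [-0.998, -0.055, 0.011], [-0.01, -0.021, -1.0]]
force: [0.5, -0.6, 0.2]
opening: 0.544
```

```bash
python3 -c "
from h import *
r=snap('p1d');s=bot.read_state();print(s['time_s'],s['tcp_rot'][:,2],s['force'],s['opening'])
for c,a in cherries('top',r['top']): print(c.round(1),a,plane('top',c,.081).round(4))
go([.524,.3275,.14],-86.8)"
```

```text
16.2 [ 0.03176022  0.0104794  -0.99944058] [ 0.91237049 -0.31058735 -0.02661189] 0.5476704329237262
[102.  186.5] 10 [0.575  0.4745 0.081 ]
[213. 202.] 13 [0.5266 0.1535 0.081 ]
[152.1 203.6] 11 [0.5238 0.3291 0.081 ]
[115.9 221.9] 10 [0.4725 0.4328 0.081 ]
[144.5 248.5] 10 [0.3957 0.3499 0.081 ]
tcp [0.5975 0.0875 0.1493] d(cm) [-24.36   6.04   0.94] yaw -86.81 twist -0.01 (alt 180.0 -180.0 ) j6 83.8
```

View pics/p1d_scene.png

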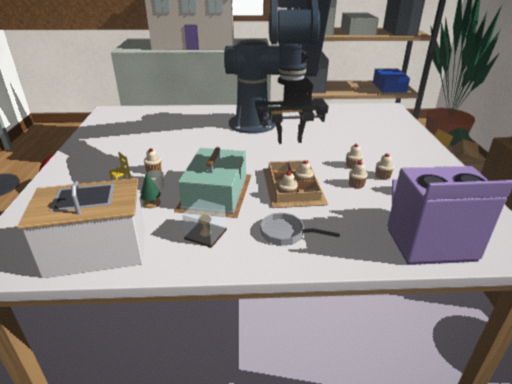

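```bash
python3 -c "
from h import *
for i in range(3):
  bot.capture('scene');s=bot.read_state();print(s['time_s'],s['tcp_rot'][:,2],s['position'],s['qvel'].round(2))"
```

```text
16.25 [ 0.02623077  0.01062281 -0.99959947] [0.59527593 0.08755163 0.14646745] [-0.02  3.27  3.54 -0.12 -0.21 -0.04]
16.3 [ 0.02115243  0.01083203 -0.99971758] [0.59330491 0.08764447 0.14423467] [-0.1   2.46  2.4   0.01  0.14 -0.1 ]
16.35 [ 0.01772765  0.01100287 -0.99978231] [0.59208477 0.08772488 0.14270326] [0.03 1.73 1.17 0.07 0.09 0.06]
```

```bash
python3 -c "
from h import *
bot.capture('scene');go([.524,.3275,.14],-86.8)"
```

```text
tcp [0.5915 0.0877 0.1418] d(cm) [-24.31   5.41   0.34] yaw -86.82 twist -0.02 (alt 180.0 -180.0 ) j6 83.8
```

Emit:
{"fn": "arm_command", "kwargs": {
  "plan": [
    {"claw": 0.6, "dx": -3, "dy": 0.7, "dz": 0.3, "twist": 0},
    {"claw": 0.6, "dx": -7, "dy": 1.6, "dz": 0.3, "twist": 0},
    {"claw": 0.6, "dx": -11, "dy": 2.5, "dz": 0.3, "twist": 0},
    {"claw": 0.6, "dx": -15, "dy": 3.4, "dz": 0.3, "twist": 0},
    {"claw": 0.6, "dx": -19, "dy": 4.3, "dz": 0.3, "twist": 0},
    {"claw": 0.6, "dx": -22.5, "dy": 5, "dz": 0.3, "twist": 0},
    {"claw": 0.6, "dx": -24, "dy": 5.4, "dz": 0.3, "twist": 0},
    {"claw": 0.6, "dx": -24.3, "dy": 5.4, "dz": 0.3, "twist": 0}
  ]
}}

```text
time_s: 17.07
position: [0.5212, 0.3302, 0.1382]
tcp_rot: [[0.06, -0.998, 0.012], [-0.998, -0.06, 0.01], [-0.01, -0.012, -1.0]]
force: [-0.6, 0.4, -0.5]
opening: 0.593
```

```bash
python3 -c "
from h import *
for i in range(3): r=bot.capture('scene')
print(bot.read_state()['tcp_rot'][:,2])
go([.524,.3275,.012],-86.8)"
```

```text
[ 0.01362619  0.00940999 -0.99986288]
tcp [0.5236 0.3264 0.139 ] d(cm) [ 0.    0.14 12.7 ] yaw -86.81 twist -0.01 (alt 180.0 -180.0 ) j6 108.1
```

Emit:
{"fn": "arm_command", "kwargs": {
  "plan": [
    {"claw": 0.6, "dx": 0, "dy": 0.1, "dz": 3, "twist": 0},
    {"claw": 0.6, "dx": 0, "dy": 0.1, "dz": 6, "twist": 0},
    {"claw": 0.6, "dx": 0, "dy": 0.1, "dz": 9, "twist": 0},
    {"claw": 0.6, "dx": 0, "dy": 0.1, "dz": 11, "twist": 0},
    {"claw": 0.6, "dx": 0, "dy": 0.1, "dz": 12.2, "twist": 0},
    {"claw": 0.6, "dx": 0, "dy": 0.1, "dz": 12.6, "twist": 0},
    {"claw": 0, "dx": 0, "dy": 0.1, "dz": 12.7, "twist": 0},
    {"claw": 0, "dx": 0, "dy": 0.1, "dz": 12.7, "twist": 0}
  ]
}}

```text
time_s: 17.88
position: [0.5255, 0.3271, 0.0127]
tcp_rot: [[0.055, -0.998, 0.015], [-0.998, -0.055, 0.01], [-0.009, -0.015, -1.0]]
force: [-0.1, -0.5, 0.4]
opening: 0.517
```

```bash
python3 -c "
from h import *
r=snap('p2')
for i in range(8): bot.capture('scene')
s=bot.read_state();print(s['tcp_rot'][:,2],s['opening'],s['force'])
go([.5283,.0846,.14],-86.8)
im=cv2.imread('pics/p2_scene.png');cv2.imwrite('pics/z12.png',cv2.resize(im[120:220,320:420],None,fx=6,fy=6,interpolation=cv2.INTER_CUBIC))"
```

```text
[ 0.01621512  0.01013595 -0.99981715] 0.38779905126735553 [-0.17679041 -1.17207841  5.85234081]
tcp [0.5255 0.3279 0.0134] d(cm) [ 24.19   0.87 -12.9 ] yaw -86.79 twist 0.01 (alt 180.0 -180.0 ) j6 108.1
```

View pics/z12.png

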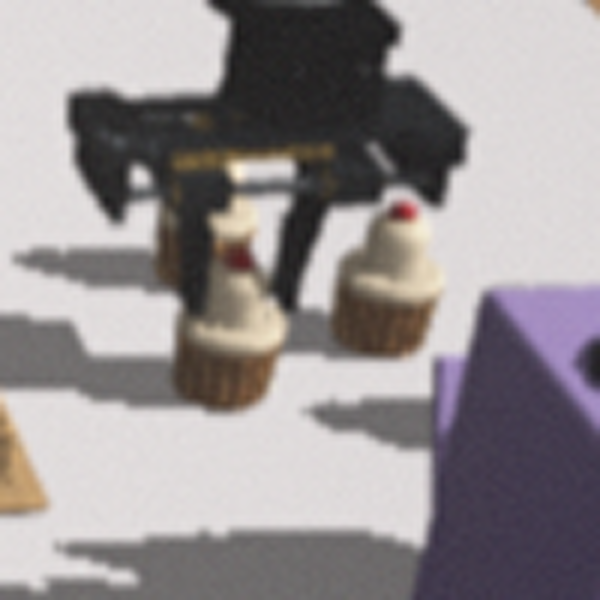

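Emit:
{"fn": "arm_command", "kwargs": {
  "plan": [
    {"claw": 0, "dx": 0, "dy": 0, "dz": -1, "twist": 0},
    {"claw": 0, "dx": 0, "dy": 0, "dz": -3, "twist": 0},
    {"claw": 0, "dx": 0, "dy": 0, "dz": -6, "twist": 0},
    {"claw": 0, "dx": 0, "dy": 0, "dz": -9, "twist": 0},
    {"claw": 0, "dx": 0, "dy": 0, "dz": -11.5, "twist": 0},
    {"claw": 0, "dx": 0, "dy": 0, "dz": -12.5, "twist": 0},
    {"claw": 0, "dx": 0, "dy": 0, "dz": -12.9, "twist": 0},
    {"claw": 0, "dx": 0, "dy": 0, "dz": -12.9, "twist": 0}
  ]
}}

```text
time_s: 19.05
position: [0.5233, 0.3267, 0.1429]
tcp_rot: [[0.056, -0.998, 0.017], [-0.998, -0.056, 0.011], [-0.01, -0.018, -1.0]]
force: [-0.6, -0.5, -0.4]
opening: 0.385
```

```bash
python3 -c "
from h import *
for i in range(4): bot.capture('scene')
s=bot.read_state();print(s['tcp_rot'][:,2],s['opening'],s['force'])
go([.5283,.0846,.14],-86.8)"
```

```text
[ 0.01238515  0.00865893 -0.99988581] 0.3806988645128665 [-0.21672781 -0.53540925 -0.47743557]
tcp [0.522  0.326  0.1403] d(cm) [24.14  0.72 -0.17] yaw -86.8 twist 0.0 (alt 180.0 -180.0 ) j6 108.2
```

Emit:
{"fn": "arm_command", "kwargs": {
  "plan": [
    {"claw": 0, "dx": 3, "dy": 0.1, "dz": -0.1, "twist": 0},
    {"claw": 0, "dx": 7, "dy": 0.2, "dz": -0.2, "twist": 0},
    {"claw": 0, "dx": 11, "dy": 0.3, "dz": -0.2, "twist": 0},
    {"claw": 0, "dx": 15, "dy": 0.4, "dz": -0.2, "twist": 0},
    {"claw": 0, "dx": 19, "dy": 0.6, "dz": -0.2, "twist": 0},
    {"claw": 0, "dx": 22.5, "dy": 0.7, "dz": -0.2, "twist": 0},
    {"claw": 0, "dx": 24, "dy": 0.7, "dz": -0.2, "twist": 0},
    {"claw": 0, "dx": 24.1, "dy": 0.7, "dz": -0.2, "twist": 0}
  ]
}}

```text
time_s: 19.92
position: [0.5281, 0.0815, 0.139]
tcp_rot: [[0.051, -0.999, 0.01], [-0.999, -0.051, 0.008], [-0.007, -0.01, -1.0]]
force: [-0.6, 0.1, 0.3]
opening: 0.385
```

```bash
python3 -c "
from h import *
for i in range(4): bot.capture('scene')
s=bot.read_state();print(s['tcp_rot'][:,2],s['opening'],s['force'])
go([.5283,.0846,.021],-86.8)"
```

```text
[ 0.01089134  0.00923438 -0.99989805] 0.3848625861936199 [-0.06351838  0.25517203 -0.21235032]
tcp [0.528  0.0859 0.1396] d(cm) [ 0.24  0.11 11.86] yaw -86.75 twist 0.05 (alt 180.0 -180.0 ) j6 83.3
```

Emit:
{"fn": "arm_command", "kwargs": {
  "plan": [
    {"claw": 0, "dx": 0.2, "dy": 0.1, "dz": 1.5, "twist": 0},
    {"claw": 0, "dx": 0.2, "dy": 0.1, "dz": 3.5, "twist": 0},
    {"claw": 0, "dx": 0.2, "dy": 0.1, "dz": 5.5, "twist": 0},
    {"claw": 0, "dx": 0.2, "dy": 0.1, "dz": 7.5, "twist": 0},
    {"claw": 0, "dx": 0.2, "dy": 0.1, "dz": 9.3, "twist": 0},
    {"claw": 0, "dx": 0.2, "dy": 0.1, "dz": 10.8, "twist": 0},
    {"claw": 0, "dx": 0.2, "dy": 0.1, "dz": 11.6, "twist": 0},
    {"claw": 0, "dx": 0.2, "dy": 0.1, "dz": 11.8, "twist": 0}
  ]
}}

```text
time_s: 20.78
position: [0.5272, 0.0858, 0.0208]
tcp_rot: [[0.06, -0.998, 0.008], [-0.998, -0.06, 0.008], [-0.008, -0.008, -1.0]]
force: [-3.8, -2.3, 12.7]
opening: 0.385
```

```bash
python3 -c "
from h import *
for i in range(2): bot.capture('scene')
s=bot.read_state();print(s['tcp_rot'][:,2],s['opening'],s['force'])
go([.5283,.0846,.021],-86.8)
im=bot.capture('scene')[:,:,::-1];cv2.imwrite('pics/z13.png',cv2.resize(im[90:220,240:340],None,fx=4.6,fy=4.6,interpolation=cv2.INTER_CUBIC))"
```

```text
[ 0.01022281  0.00933619 -0.99990416] 0.3856943490227758 [ 1.03005436 -0.3578694  -0.48814255]
tcp [0.5281 0.0861 0.0214] d(cm) [ 0.15 -0.01  0.04] yaw -86.66 twist 0.14 (alt 180.1 -179.9 ) j6 82.9
```

View pics/z13.png

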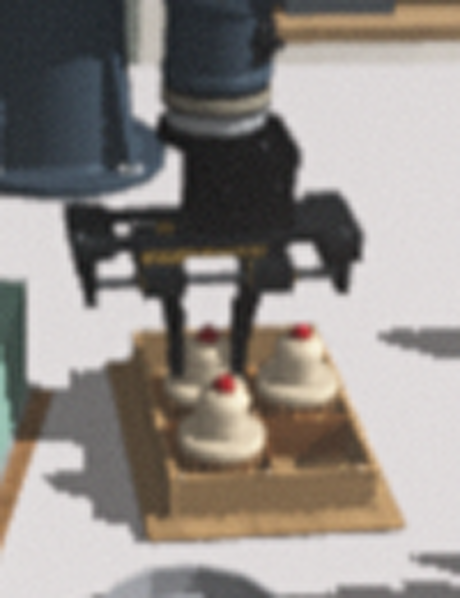

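Emit:
{"fn": "arm_command", "kwargs": {
  "plan": [
    {"claw": 0.52, "dx": 0.1, "dy": 0, "dz": 0.1, "twist": 0},
    {"claw": 0.52, "dx": 0.1, "dy": 0, "dz": 0.1, "twist": 0},
    {"claw": 0.52, "dx": 0.1, "dy": 0, "dz": 0, "twist": 0},
    {"claw": 0.52, "dx": 0.1, "dy": 0, "dz": -2, "twist": 0},
    {"claw": 0.52, "dx": 0.1, "dy": 0, "dz": -5.5, "twist": 0},
    {"claw": 0.52, "dx": 0.1, "dy": 0, "dz": -9, "twist": 0},
    {"claw": 0.52, "dx": 0.1, "dy": 0, "dz": -11, "twist": 0},
    {"claw": 0.52, "dx": 0.1, "dy": 0, "dz": -12, "twist": 0}
  ]
}}

```text
time_s: 21.6
position: [0.5294, 0.0839, 0.1452]
tcp_rot: [[0.058, -0.998, 0.018], [-0.998, -0.058, 0.009], [-0.008, -0.018, -1.0]]
force: [0.4, 0.7, -0.6]
opening: 0.519
```

```bash
python3 -c "
from h import *
for i in range(3): bot.capture('scene')
r=snap('p2d');s=bot.read_state();print(s['time_s'],s['tcp_rot'][:,2],s['force'],s['opening'])
for c,a in cherries('top',r['top']): print(c.round(1),a,plane('top',c,.081).round(4))
go([.472,.4315,.14],-86.8)"
```

```text
21.85 [ 0.00814111  0.00958737 -0.9999209 ] [-0.02543706  0.00296554  0.50919265] 0.5197137046635456
[101.9 186.7] 9 [0.5745 0.4748 0.081 ]
[115.6 222.2] 9 [0.4715 0.4338 0.081 ]
[144.3 248.6] 9 [0.3955 0.3504 0.081 ]
tcp [0.5259 0.0839 0.1402] d(cm) [-35.01   3.37   0.31] yaw -86.68 twist 0.12 (alt 180.1 -179.9 ) j6 82.9
```

View pics/p2d_scene.png

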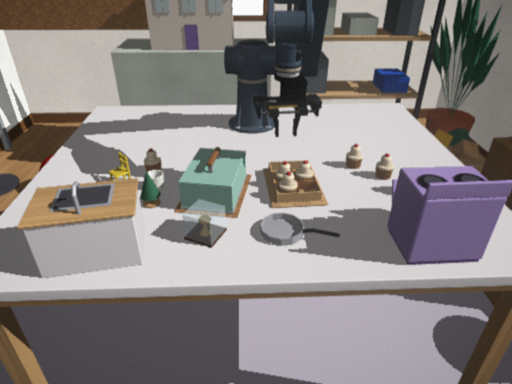

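Emit:
{"fn": "arm_command", "kwargs": {
  "plan": [
    {"claw": 0.6, "dx": -4, "dy": 0.4, "dz": 0.3, "twist": 0},
    {"claw": 0.6, "dx": -8, "dy": 0.8, "dz": 0.3, "twist": 0},
    {"claw": 0.6, "dx": -12, "dy": 1.2, "dz": 0.3, "twist": 0},
    {"claw": 0.6, "dx": -16, "dy": 1.6, "dz": 0.3, "twist": 0},
    {"claw": 0.6, "dx": -20, "dy": 2, "dz": 0.3, "twist": 0},
    {"claw": 0.6, "dx": -24, "dy": 2.4, "dz": 0.3, "twist": 0},
    {"claw": 0.6, "dx": -27, "dy": 2.7, "dz": 0.3, "twist": 0},
    {"claw": 0.6, "dx": -29, "dy": 2.8, "dz": 0.3, "twist": 0}
  ]
}}

```text
time_s: 22.52
position: [0.4787, 0.3745, 0.1371]
tcp_rot: [[0.061, -0.998, 0.004], [-0.998, -0.061, 0.009], [-0.008, -0.005, -1.0]]
force: [-0.2, 0.1, -0.9]
opening: 0.601
```

Emit:
{"fn": "arm_command", "kwargs": {
  "plan": [
    {"claw": 0.6, "dx": -2, "dy": 0.2, "dz": 0, "twist": 0},
    {"claw": 0.6, "dx": -4, "dy": 0.4, "dz": 0, "twist": 0},
    {"claw": 0.6, "dx": -5.3, "dy": 0.5, "dz": 0, "twist": 0},
    {"claw": 0.6, "dx": -5.7, "dy": 0.5, "dz": 0, "twist": 0},
    {"claw": 0.6, "dx": -5.7, "dy": 0.5, "dz": 0, "twist": 0}
  ]
}}

```text
time_s: 22.93
position: [0.4696, 0.4313, 0.1362]
tcp_rot: [[0.062, -0.998, 0.002], [-0.998, -0.062, 0.007], [-0.007, -0.003, -1.0]]
force: [-0.4, 0.2, 1.1]
opening: 0.599
```

```bash
python3 -c "
from h import *
for i in range(3): bot.capture('scene')
s=bot.read_state();print(s['time_s'],s['tcp_rot'][:,2],s['force'],s['opening'])
go([.472,.4315,.014],-86.8)"
```

```text
23.0833 [ 0.00319261  0.00735752 -0.99996784] [ 0.9766821  -0.33742262  0.36345531] 0.5979804136109124
tcp [0.4703 0.4297 0.1371] d(cm) [-0.08 -0.13 12.31] yaw -86.59 twist 0.21 (alt 180.2 -179.8 ) j6 118.7
```

Emit:
{"fn": "arm_command", "kwargs": {
  "plan": [
    {"claw": 0.6, "dx": 0, "dy": -0.1, "dz": 3, "twist": 0.2},
    {"claw": 0.6, "dx": -0.1, "dy": -0.1, "dz": 6, "twist": 0.2},
    {"claw": 0.6, "dx": -0.1, "dy": -0.1, "dz": 9, "twist": 0.2},
    {"claw": 0.6, "dx": -0.1, "dy": -0.1, "dz": 11, "twist": 0.2},
    {"claw": 0.6, "dx": -0.1, "dy": -0.1, "dz": 12, "twist": 0.2},
    {"claw": 0.6, "dx": -0.1, "dy": -0.1, "dz": 12.3, "twist": 0.2},
    {"claw": 0.6, "dx": -0.1, "dy": -0.1, "dz": 12.3, "twist": 0.2}
  ]
}}

```text
time_s: 23.67
position: [0.472, 0.431, 0.0139]
tcp_rot: [[0.055, -0.998, 0.003], [-0.998, -0.055, 0.007], [-0.007, -0.003, -1.0]]
force: [-0.2, -0.7, 0.0]
opening: 0.604
```

```bash
python3 -c "
from h import *
r=snap('p3')
go([.472,.4315,.014],-86.8)
im=cv2.imread('pics/p3_scene.png');cv2.imwrite('pics/z14.png',cv2.resize(im[120:220,320:420],None,fx=6,fy=6,interpolation=cv2.INTER_CUBIC))"
```

```text
tcp [0.473  0.4321 0.0156] d(cm) [0.05 0.1  0.15] yaw -86.82 twist -0.02 (alt 180.0 -180.0 ) j6 118.9
```

View pics/z14.png

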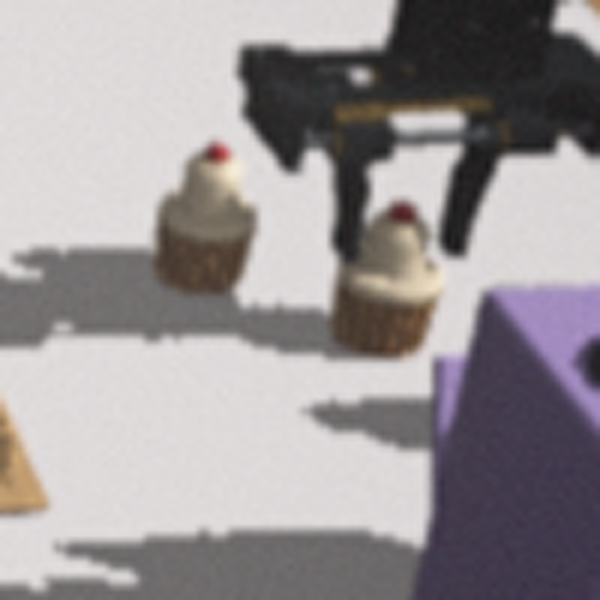

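Emit:
{"fn": "arm_command", "kwargs": {
  "plan": [
    {"claw": 0.3, "dx": 0, "dy": 0, "dz": 0.1, "twist": 0},
    {"claw": 0, "dx": 0, "dy": 0, "dz": 0.1, "twist": 0},
    {"claw": 0, "dx": 0, "dy": 0, "dz": 0.1, "twist": 0},
    {"claw": 0, "dx": 0, "dy": 0, "dz": 0.1, "twist": 0},
    {"claw": 0, "dx": 0, "dy": 0, "dz": 0.1, "twist": 0},
    {"claw": 0, "dx": 0, "dy": 0, "dz": 0.1, "twist": 0}
  ]
}}

```text
time_s: 24.27
position: [0.4734, 0.4323, 0.0153]
tcp_rot: [[0.056, -0.998, 0.007], [-0.998, -0.056, 0.009], [-0.009, -0.007, -1.0]]
force: [-0.1, -0.9, 3.2]
opening: 0.382
```

Emit:
{"fn": "arm_command", "kwargs": {
  "plan": [
    {"claw": 0, "dx": 0, "dy": 0, "dz": -0.5, "twist": 0},
    {"claw": 0, "dx": 0, "dy": 0, "dz": -2, "twist": 0},
    {"claw": 0, "dx": 0, "dy": 0, "dz": -5, "twist": 0},
    {"claw": 0, "dx": 0, "dy": 0, "dz": -8, "twist": 0},
    {"claw": 0, "dx": 0, "dy": 0, "dz": -10.5, "twist": 0},
    {"claw": 0, "dx": 0, "dy": 0, "dz": -12, "twist": 0},
    {"claw": 0, "dx": 0, "dy": 0, "dz": -12.5, "twist": 0},
    {"claw": 0, "dx": 0, "dy": 0, "dz": -12.5, "twist": 0}
  ]
}}

```text
time_s: 24.93
position: [0.4733, 0.4317, 0.1418]
tcp_rot: [[0.056, -0.998, 0.009], [-0.998, -0.056, 0.011], [-0.011, -0.01, -1.0]]
force: [-0.0, 0.0, -0.7]
opening: 0.382
```

```bash
python3 -c "
from h import *
for i in range(4): bot.capture('scene')
s=bot.read_state();print(s['time_s'],s['tcp_rot'][:,2],s['force'],s['opening'])
go([.5906,.1541,.14],-86.8)"
```

```text
25.1333 [ 0.00351098  0.00738253 -0.99996659] [-0.4235372  -0.33952092 -0.55916048] 0.38229223027501086
tcp [0.4714 0.4304 0.1384] d(cm) [ 28.25 -10.36  -0.32] yaw -86.81 twist -0.01 (alt 180.0 -180.0 ) j6 118.9
```

Emit:
{"fn": "arm_command", "kwargs": {
  "plan": [
    {"claw": 0, "dx": 3, "dy": -1.1, "dz": -0.3, "twist": 0},
    {"claw": 0, "dx": 6.7, "dy": -2.5, "dz": -0.3, "twist": 0},
    {"claw": 0, "dx": 10.4, "dy": -3.8, "dz": -0.3, "twist": 0},
    {"claw": 0, "dx": 14.1, "dy": -5.2, "dz": -0.3, "twist": 0},
    {"claw": 0, "dx": 17.8, "dy": -6.5, "dz": -0.3, "twist": 0},
    {"claw": 0, "dx": 21.5, "dy": -7.9, "dz": -0.3, "twist": 0},
    {"claw": 0, "dx": 25, "dy": -9.2, "dz": -0.3, "twist": 0},
    {"claw": 0, "dx": 27, "dy": -9.9, "dz": -0.3, "twist": 0}
  ]
}}

```text
time_s: 25.8
position: [0.5863, 0.1622, 0.1383]
tcp_rot: [[0.053, -0.999, 0.002], [-0.999, -0.053, 0.006], [-0.006, -0.002, -1.0]]
force: [0.1, 0.2, -0.6]
opening: 0.386
```

```bash
python3 -c "
from h import *
for i in range(4): bot.capture('scene')
s=bot.read_state();print(s['time_s'],s['tcp_rot'][:,2],s['force'],s['opening'])
go([.5906,.1541,.024],-86.8)"
```

```text
26.0 [ 4.03103217e-04  7.71130157e-03 -9.99970186e-01] [-0.5981568   0.87876819 -0.26206049] 0.3862022140034033
tcp [0.5845 0.1658 0.1384] d(cm) [ 1.29 -0.54 11.43] yaw -86.92 twist -0.12 (alt 179.9 -180.1 ) j6 91.7
```

Emit:
{"fn": "arm_command", "kwargs": {
  "plan": [
    {"claw": 0, "dx": 1.2, "dy": -0.5, "dz": 1, "twist": 0},
    {"claw": 0, "dx": 1.3, "dy": -0.5, "dz": 3, "twist": 0},
    {"claw": 0, "dx": 1.3, "dy": -0.5, "dz": 5, "twist": 0},
    {"claw": 0, "dx": 1.3, "dy": -0.5, "dz": 7, "twist": 0},
    {"claw": 0, "dx": 1.3, "dy": -0.5, "dz": 9, "twist": 0},
    {"claw": 0, "dx": 1.3, "dy": -0.5, "dz": 10.5, "twist": 0},
    {"claw": 0, "dx": 1.3, "dy": -0.5, "dz": 11.2, "twist": 0},
    {"claw": 0, "dx": 1.3, "dy": -0.5, "dz": 11.3, "twist": 0}
  ]
}}

```text
time_s: 26.67
position: [0.5891, 0.1541, 0.0235]
tcp_rot: [[0.055, -0.998, -0.002], [-0.998, -0.055, 0.007], [-0.007, 0.002, -1.0]]
force: [0.0, 0.2, 0.2]
opening: 0.381
```

```bash
python3 -c "
from h import *
for i in range(2): bot.capture('scene')
s=bot.read_state();print(s['tcp_rot'][:,2],s['opening'],s['force'])
go([.5906,.1541,.024],-86.8)
im=bot.capture('scene')[:,:,::-1];cv2.imwrite('pics/z15.png',cv2.resize(im[90:220,240:340],None,fx=4.6,fy=4.6,interpolation=cv2.INTER_CUBIC))"
```

```text
[-8.25280124e-04  7.77887743e-03 -9.99969404e-01] 0.383887444976983 [-0.22183278  0.56065264 -0.53487457]
tcp [0.5897 0.1544 0.0249] d(cm) [ 0.04 -0.09  0.09] yaw -86.87 twist -0.07 (alt 179.9 -180.1 ) j6 90.4
```

View pics/z15.png

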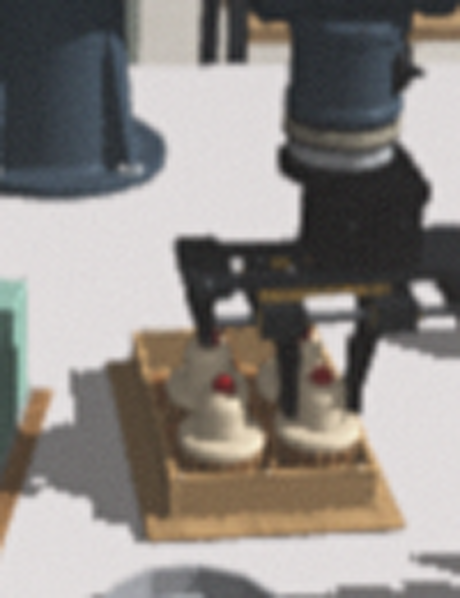

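Emit:
{"fn": "arm_command", "kwargs": {
  "plan": [
    {"claw": 0, "dx": 0, "dy": -0.1, "dz": 0.15, "twist": 0},
    {"claw": 0.52, "dx": 0, "dy": -0.1, "dz": 0.15, "twist": 0},
    {"claw": 0.52, "dx": 0, "dy": -0.1, "dz": 0.1, "twist": 0},
    {"claw": 0.52, "dx": 0, "dy": -0.1, "dz": 0, "twist": 0},
    {"claw": 0.52, "dx": 0, "dy": -0.1, "dz": -2.5, "twist": 0},
    {"claw": 0.52, "dx": 0, "dy": -0.1, "dz": -6.5, "twist": 0},
    {"claw": 0.52, "dx": 0, "dy": -0.1, "dz": -10, "twist": 0},
    {"claw": 0.52, "dx": 0, "dy": -0.1, "dz": -12, "twist": 0}
  ]
}}

```text
time_s: 27.48
position: [0.5933, 0.1537, 0.15]
tcp_rot: [[0.054, -0.998, 0.007], [-0.998, -0.054, 0.008], [-0.008, -0.007, -1.0]]
force: [-0.4, 0.2, -0.4]
opening: 0.519
```

```bash
python3 -c "
from h import *
for i in range(4): bot.capture('scene')
r=snap('p3d');s=bot.read_state();print(s['time_s'],s['tcp_rot'][:,2],s['force'],s['opening'])
for c,a in cherries('top',r['top']): print(c.round(1),a,plane('top',c,.081).round(4))
go([.3955,.349,.14],-86.8)"
```

```text
27.7833 [-0.00287633  0.00768979 -0.9999663 ] [ 0.84429688 -0.03884508  0.10848003] 0.5179545410740879
[101.9 186.7] 9 [0.5745 0.4748 0.081 ]
[234.9 200.2] 12 [0.5312 0.0902 0.081 ]
[144.5 248.6] 10 [0.3954 0.3499 0.081 ]
tcp [0.5896 0.1533 0.1441] d(cm) [-20.59  18.32   0.61] yaw -86.89 twist -0.09 (alt 179.9 -180.1 ) j6 90.5
```

View pics/p3d_scene.png

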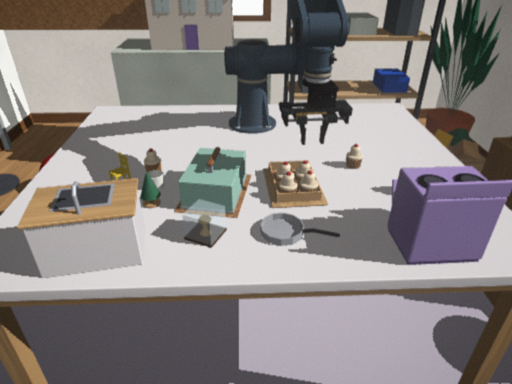

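Emit:
{"fn": "arm_command", "kwargs": {
  "plan": [
    {"claw": 0.6, "dx": -2.7, "dy": 2.4, "dz": 0.6, "twist": 0},
    {"claw": 0.6, "dx": -5.7, "dy": 5.1, "dz": 0.6, "twist": 0},
    {"claw": 0.6, "dx": -8.7, "dy": 7.7, "dz": 0.6, "twist": 0},
    {"claw": 0.6, "dx": -11.7, "dy": 10.4, "dz": 0.6, "twist": 0},
    {"claw": 0.6, "dx": -14.7, "dy": 13.1, "dz": 0.6, "twist": 0},
    {"claw": 0.6, "dx": -17.7, "dy": 15.7, "dz": 0.6, "twist": 0},
    {"claw": 0.6, "dx": -20, "dy": 17.8, "dz": 0.6, "twist": 0},
    {"claw": 0.6, "dx": -20.6, "dy": 18.3, "dz": 0.6, "twist": 0}
  ]
}}

```text
time_s: 28.45
position: [0.39, 0.3507, 0.1383]
tcp_rot: [[0.058, -0.998, -0.009], [-0.998, -0.058, 0.006], [-0.006, 0.009, -1.0]]
force: [0.7, -0.7, 0.2]
opening: 0.601
```

```bash
python3 -c "
from h import *
for i in range(4): bot.capture('scene')
s=bot.read_state();print(s['time_s'],s['tcp_rot'][:,2],s['force'],s['opening'])
go([.3955,.349,.014],-86.8)"
```

```text
28.65 [-0.00329599  0.00662338 -0.99997263] [ 0.37095713 -0.68930435 -0.80231888] 0.5943509036719934
tcp [0.3962 0.3486 0.1394] d(cm) [ 0.04  0.03 12.54] yaw -86.88 twist -0.08 (alt 179.9 -180.1 ) j6 115.5
```

Emit:
{"fn": "arm_command", "kwargs": {
  "plan": [
    {"claw": 0.6, "dx": 0, "dy": 0, "dz": 3, "twist": 0},
    {"claw": 0.6, "dx": 0, "dy": 0, "dz": 6, "twist": 0},
    {"claw": 0.6, "dx": 0, "dy": 0, "dz": 9, "twist": 0},
    {"claw": 0.6, "dx": 0, "dy": 0, "dz": 11.2, "twist": 0},
    {"claw": 0.6, "dx": 0, "dy": 0, "dz": 12.2, "twist": 0},
    {"claw": 0.6, "dx": 0, "dy": 0, "dz": 12.5, "twist": 0},
    {"claw": 0.6, "dx": 0, "dy": 0, "dz": 12.5, "twist": 0}
  ]
}}

```text
time_s: 29.23
position: [0.3966, 0.3485, 0.0138]
tcp_rot: [[0.053, -0.999, -0.004], [-0.999, -0.053, 0.006], [-0.006, 0.004, -1.0]]
force: [-0.2, -0.7, -0.2]
opening: 0.6
```

```bash
python3 -c "
from h import *
r=snap('p4')
go([.3955,.349,.014],-86.8)
im=cv2.imread('pics/p4_scene.png');cv2.imwrite('pics/z16.png',cv2.resize(im[100:200,310:410],None,fx=6,fy=6,interpolation=cv2.INTER_CUBIC))"
```

```text
tcp [0.3973 0.3495 0.0153] d(cm) [0.04 0.18 0.13] yaw -86.93 twist -0.13 (alt 179.9 -180.1 ) j6 115.3
```

View pics/z16.png

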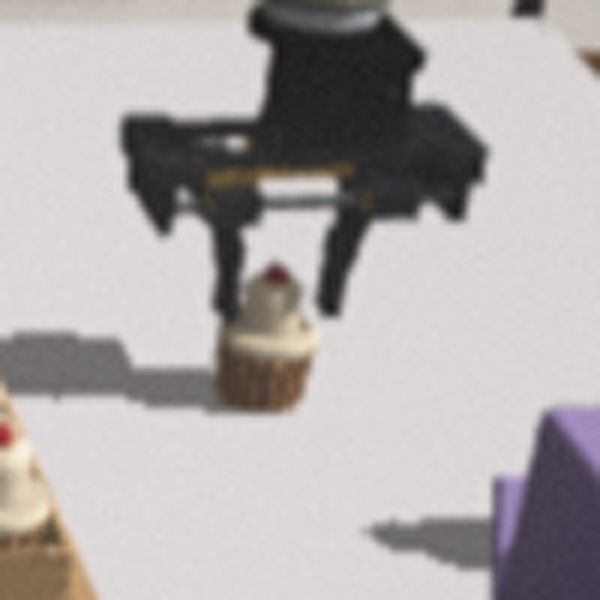

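Emit:
{"fn": "arm_command", "kwargs": {
  "plan": [
    {"claw": 0.3, "dx": 0, "dy": 0.1, "dz": 0.1, "twist": 0},
    {"claw": 0, "dx": 0, "dy": 0.1, "dz": 0.1, "twist": 0},
    {"claw": 0, "dx": 0, "dy": 0.1, "dz": 0.1, "twist": 0},
    {"claw": 0, "dx": 0, "dy": 0.1, "dz": 0.1, "twist": 0},
    {"claw": 0, "dx": 0, "dy": 0.1, "dz": 0.1, "twist": 0},
    {"claw": 0, "dx": 0, "dy": 0.1, "dz": 0.1, "twist": 0}
  ]
}}

```text
time_s: 29.83
position: [0.3966, 0.3497, 0.0149]
tcp_rot: [[0.054, -0.999, -0.0], [-0.999, -0.054, 0.008], [-0.008, -0.0, -1.0]]
force: [-0.5, -0.9, 4.3]
opening: 0.384
```

Emit:
{"fn": "arm_command", "kwargs": {
  "plan": [
    {"claw": 0, "dx": 0, "dy": 0, "dz": -0.5, "twist": 0},
    {"claw": 0, "dx": 0, "dy": 0, "dz": -2, "twist": 0},
    {"claw": 0, "dx": 0, "dy": 0, "dz": -5, "twist": 0},
    {"claw": 0, "dx": 0, "dy": 0, "dz": -8, "twist": 0},
    {"claw": 0, "dx": 0, "dy": 0, "dz": -10.5, "twist": 0},
    {"claw": 0, "dx": 0, "dy": 0, "dz": -12, "twist": 0},
    {"claw": 0, "dx": 0, "dy": 0, "dz": -12.5, "twist": 0},
    {"claw": 0, "dx": 0, "dy": 0, "dz": -12.5, "twist": 0}
  ]
}}

```text
time_s: 30.5
position: [0.3973, 0.3492, 0.1412]
tcp_rot: [[0.054, -0.999, 0.002], [-0.998, -0.054, 0.01], [-0.009, -0.003, -1.0]]
force: [-0.6, -0.2, -0.8]
opening: 0.385
```

```bash
python3 -c "
from h import *
for i in range(4): bot.capture('scene')
s=bot.read_state();print(s['time_s'],s['tcp_rot'][:,2],s['force'],s['opening'])
go([.4588,.1467,.14],-86.8)"
```

```text
30.7 [-0.00324241  0.00652342 -0.99997347] [-0.8362803  -0.31526201 -1.40697188] 0.3852899617667518
tcp [0.3955 0.3481 0.1384] d(cm) [20.45 -5.24 -0.31] yaw -86.92 twist -0.12 (alt 179.9 -180.1 ) j6 115.5
```

Emit:
{"fn": "arm_command", "kwargs": {
  "plan": [
    {"claw": 0, "dx": 2.5, "dy": -0.6, "dz": -0.3, "twist": 0},
    {"claw": 0, "dx": 6, "dy": -1.5, "dz": -0.3, "twist": 0},
    {"claw": 0, "dx": 9.5, "dy": -2.4, "dz": -0.3, "twist": 0},
    {"claw": 0, "dx": 13, "dy": -3.3, "dz": -0.3, "twist": 0},
    {"claw": 0, "dx": 16.5, "dy": -4.2, "dz": -0.3, "twist": 0},
    {"claw": 0, "dx": 19.2, "dy": -4.9, "dz": -0.3, "twist": 0},
    {"claw": 0, "dx": 20.4, "dy": -5.2, "dz": -0.3, "twist": -0.1},
    {"claw": 0, "dx": 20.4, "dy": -5.2, "dz": -0.3, "twist": -0.1}
  ]
}}

```text
time_s: 31.37
position: [0.4589, 0.1445, 0.1387]
tcp_rot: [[0.051, -0.999, -0.005], [-0.999, -0.051, 0.006], [-0.006, 0.005, -1.0]]
force: [0.6, 0.3, -1.5]
opening: 0.385
```

```bash
python3 -c "
from h import *
for i in range(4): bot.capture('scene')
s=bot.read_state();print(s['time_s'],s['tcp_rot'][:,2],s['force'],s['opening'])
go([.4588,.1467,.0235],-86.8)"
```

```text
31.5667 [-0.00506249  0.00673418 -0.99996451] [-1.12214456  0.19179032 -0.28665206] 0.38462738390654116
tcp [0.4575 0.1479 0.1392] d(cm) [ 0.21 -0.18 11.57] yaw -86.77 twist 0.03 (alt 180.0 -180.0 ) j6 90.7
```

Emit:
{"fn": "arm_command", "kwargs": {
  "plan": [
    {"claw": 0, "dx": 0.2, "dy": -0.2, "dz": 1.5, "twist": 0},
    {"claw": 0, "dx": 0.2, "dy": -0.2, "dz": 3.5, "twist": 0},
    {"claw": 0, "dx": 0.2, "dy": -0.2, "dz": 5.5, "twist": 0},
    {"claw": 0, "dx": 0.2, "dy": -0.2, "dz": 7.5, "twist": 0},
    {"claw": 0, "dx": 0.2, "dy": -0.2, "dz": 9.3, "twist": 0},
    {"claw": 0, "dx": 0.2, "dy": -0.2, "dz": 10.7, "twist": 0},
    {"claw": 0, "dx": 0.2, "dy": -0.2, "dz": 11.4, "twist": 0},
    {"claw": 0, "dx": 0.2, "dy": -0.2, "dz": 11.5, "twist": 0}
  ]
}}

```text
time_s: 32.23
position: [0.4577, 0.1477, 0.023]
tcp_rot: [[0.058, -0.998, -0.008], [-0.998, -0.058, 0.006], [-0.007, 0.008, -1.0]]
force: [-0.2, 0.2, -0.4]
opening: 0.383
```

```bash
python3 -c "
from h import *
for i in range(2): bot.capture('scene')
s=bot.read_state();print(s['tcp_rot'][:,2],s['opening'],s['force'])
go([.4588,.1467,.0235],-86.8)
im=bot.capture('scene')[:,:,::-1];cv2.imwrite('pics/z17.png',cv2.resize(im[90:220,240:340],None,fx=4.6,fy=4.6,interpolation=cv2.INTER_CUBIC))"
```

```text
[-0.00524274  0.00684884 -0.9999628 ] 0.38585181280015735 [ 1.12787602  0.05581976 -0.74018826]
tcp [0.4589 0.1475 0.0243] d(cm) [0.08 0.01 0.07] yaw -86.71 twist 0.09 (alt 180.1 -179.9 ) j6 90.3
```

View pics/z17.png

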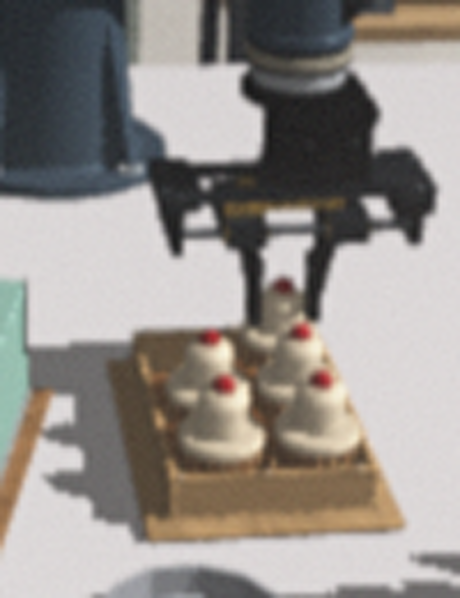

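Release and rise.

Emit:
{"fn": "arm_command", "kwargs": {
  "plan": [
    {"claw": 0, "dx": 0, "dy": 0, "dz": 0.15, "twist": 0},
    {"claw": 0.52, "dx": 0, "dy": 0, "dz": 0.15, "twist": 0},
    {"claw": 0.52, "dx": 0, "dy": 0, "dz": 0.1, "twist": 0},
    {"claw": 0.52, "dx": 0, "dy": 0, "dz": 0, "twist": 0},
    {"claw": 0.52, "dx": 0, "dy": 0, "dz": -2.5, "twist": 0},
    {"claw": 0.52, "dx": 0, "dy": 0, "dz": -6.5, "twist": 0},
    {"claw": 0.52, "dx": 0, "dy": 0, "dz": -10, "twist": 0},
    {"claw": 0.52, "dx": 0, "dy": 0, "dz": -13.5, "twist": 0}
  ]
}}

```text
time_s: 33.05
position: [0.4595, 0.1463, 0.1615]
tcp_rot: [[0.057, -0.998, -0.004], [-0.998, -0.057, 0.007], [-0.007, 0.004, -1.0]]
force: [1.3, -0.0, 0.3]
opening: 0.522
```

```bash
python3 -c "
from h import *
for i in range(4): bot.capture('scene')
r=snap('p4d');s=bot.read_state();print(s['time_s'],s['tcp_rot'][:,2],s['force'],s['opening'],s['joint_positions'].round(1))
for c,a in cherries('top',r['top']): print(c.round(1),a,plane('top',c,.081).round(4))
go([.44,-.15,.17],-86.8)
go([.4056,-.35,.17],-86.8)"
```

```text
33.35 [-0.00633232  0.00676741 -0.99995705] [-0.79781114  0.08907288 -1.30502022] 0.5177564854698825 [  4.1  21.3 103.6   0.5  55.4  90.5]
[234.1 177.8] 12 [0.596  0.0921 0.081 ]
[211.4 179.5] 11 [0.5917 0.158  0.081 ]
[101.9 186.9] 10 [0.5738 0.4747 0.081 ]
[234.9 200.2] 12 [0.5312 0.0902 0.081 ]
[213.  202.2] 12 [0.5261 0.1535 0.081 ]
[389.6 242.2] 16 [ 0.4058 -0.3518  0.081 ]
tcp [0.4587 0.1463 0.1589] d(cm) [29.47  3.57 -1.3 ] yaw -86.73 twist 0.07 (alt 180.1 -179.9 ) j6 90.5
tcp [0.4587 0.1463 0.1589] d(cm) [49.24  8.14 -1.41] yaw -86.73 twist 0.07 (alt 180.1 -179.9 ) j6 90.5
```

View pics/p4d_top.png

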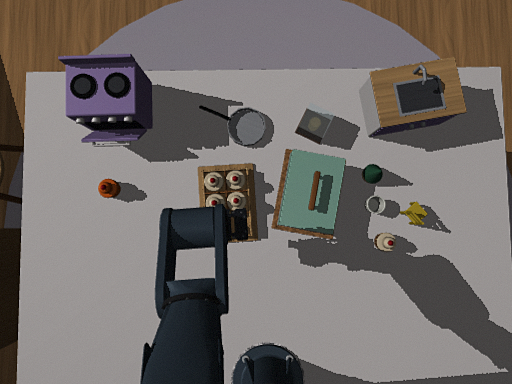

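View pics/p4d_scene.png

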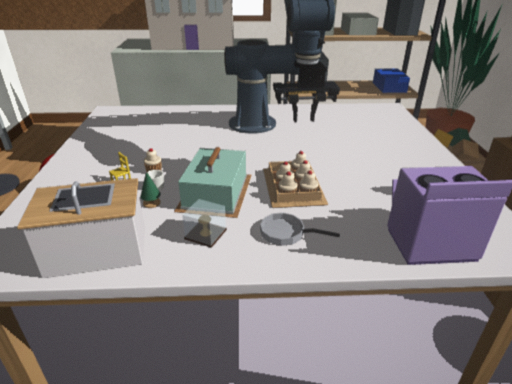

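Emit:
{"fn": "arm_command", "kwargs": {
  "plan": [
    {"claw": 0.6, "dx": 3, "dy": 0, "dz": -0.7, "twist": 0},
    {"claw": 0.6, "dx": 7, "dy": 0.3, "dz": -1.3, "twist": 0},
    {"claw": 0.6, "dx": 11, "dy": 0.8, "dz": -1.3, "twist": 0},
    {"claw": 0.6, "dx": 15, "dy": 1.3, "dz": -1.3, "twist": 0},
    {"claw": 0.6, "dx": 19, "dy": 1.9, "dz": -1.3, "twist": 0},
    {"claw": 0.6, "dx": 22, "dy": 2.4, "dz": -1.3, "twist": 0},
    {"claw": 0.6, "dx": 25, "dy": 3, "dz": -1.3, "twist": 0},
    {"claw": 0.6, "dx": 27, "dy": 3.4, "dz": -1.3, "twist": 0}
  ]
}}

```text
time_s: 34.02
position: [0.4388, -0.1275, 0.1684]
tcp_rot: [[0.055, -0.998, -0.01], [-0.998, -0.055, 0.008], [-0.009, 0.009, -1.0]]
force: [-0.2, -0.3, 0.2]
opening: 0.595
```

```bash
python3 -c "
from h import *
for i in range(3): bot.capture('scene')
s=bot.read_state();print(s['time_s'],s['tcp_rot'][:,2],s['joint_positions'].round(1))
go([.4057,-.35,.14],-86.8)"
```

```text
34.1667 [-0.00953385  0.00897372 -0.99991429] [-30.2  18.9 105.8   0.2  56.   56.6]
tcp [ 0.4391 -0.1259  0.1686] d(cm) [22.23  4.51  2.69] yaw -86.94 twist -0.14 (alt 179.9 -180.1 ) j6 56.6
```

Emit:
{"fn": "arm_command", "kwargs": {
  "plan": [
    {"claw": 0.6, "dx": 3, "dy": 0.6, "dz": 0.3, "twist": 0},
    {"claw": 0.6, "dx": 6.5, "dy": 1.3, "dz": 0.8, "twist": 0},
    {"claw": 0.6, "dx": 10, "dy": 2, "dz": 1.2, "twist": 0},
    {"claw": 0.6, "dx": 13.5, "dy": 2.7, "dz": 1.6, "twist": 0},
    {"claw": 0.6, "dx": 17, "dy": 3.4, "dz": 2, "twist": 0},
    {"claw": 0.6, "dx": 20.5, "dy": 4.2, "dz": 2.5, "twist": 0},
    {"claw": 0.6, "dx": 22, "dy": 4.5, "dz": 2.7, "twist": 0},
    {"claw": 0.6, "dx": 22.2, "dy": 4.5, "dz": 2.7, "twist": 0}
  ]
}}

```text
time_s: 34.83
position: [0.4055, -0.3512, 0.1384]
tcp_rot: [[0.051, -0.999, -0.01], [-0.999, -0.051, 0.01], [-0.011, 0.01, -1.0]]
force: [0.2, -0.1, -0.4]
opening: 0.6
```

```bash
python3 -c "
from h import *
for i in range(4): r=bot.capture('scene')
s=bot.read_state();print(s['time_s'],s['tcp_rot'][:,2],s['joint_positions'].round(1))
for c,a in cherries('scene',r): print(c,a)
go([.4057,-.35,.014],-86.8)
im=r[:,:,::-1];cv2.imwrite('pics/z18.png',cv2.resize(im[90:210,90:210],None,fx=5,fy=5,interpolation=cv2.INTER_CUBIC))"
```

```text
35.0333 [-0.01075598  0.01156994 -0.99987521] [-52.5  27.   97.   -0.1  56.9  34.4]
[ 45.85416667 160.5       ] 48
[285.57142857 162.85714286] 7
[309.83333333 171.83333333] 6
[288.5 173. ] 8
tcp [ 0.4058 -0.3469  0.1395] d(cm) [ 0.46 -0.1  12.55] yaw -86.84 twist -0.04 (alt 180.0 -180.0 ) j6 34.4
```

View pics/z18.png

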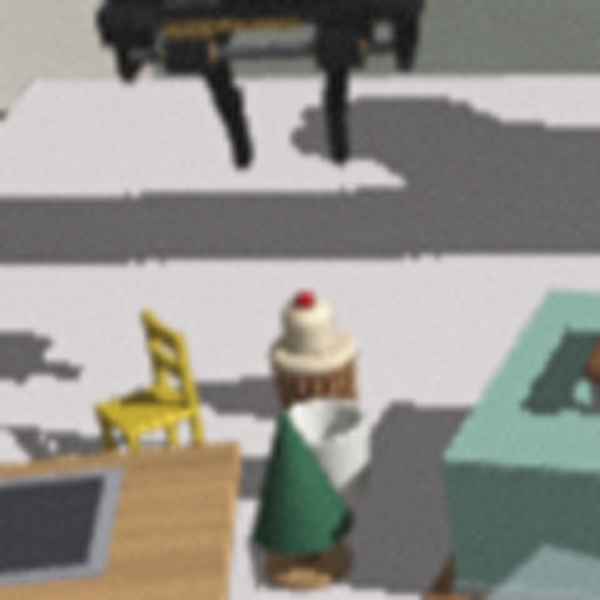

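```bash
python3 -c "
from h import *
print(plane('scene',(150.6,149.8),.081),tri((389.6,242.2),(150.6,149.8)), plane('scene',((304/5+90),(345/5+90)),.046))
print(plane('top',(213,202.2),.089))"
```

```text
[ 0.40649477 -0.35205666  0.081     ] (array([ 0.40589155, -0.35202221,  0.08065604]), np.float64(0.0003882402745133316)) [ 0.40595704 -0.35640559  0.046     ]
[0.52567717 0.15267145 0.089     ]
```

Emit:
{"fn": "arm_command", "kwargs": {
  "plan": [
    {"claw": 0.6, "dx": 0.5, "dy": -0.1, "dz": 3, "twist": 0},
    {"claw": 0.6, "dx": 0.5, "dy": -0.1, "dz": 6, "twist": 0},
    {"claw": 0.6, "dx": 0.5, "dy": -0.1, "dz": 9, "twist": 0},
    {"claw": 0.6, "dx": 0.5, "dy": -0.1, "dz": 11.2, "twist": 0},
    {"claw": 0.6, "dx": 0.5, "dy": -0.1, "dz": 12.2, "twist": 0},
    {"claw": 0.6, "dx": 0.5, "dy": -0.1, "dz": 12.4, "twist": 0},
    {"claw": 0.6, "dx": 0.5, "dy": -0.1, "dz": 12.5, "twist": 0}
  ]
}}

```text
time_s: 35.62
position: [0.4062, -0.3494, 0.0147]
tcp_rot: [[0.057, -0.998, -0.011], [-0.998, -0.057, 0.012], [-0.013, 0.01, -1.0]]
force: [-0.1, 0.9, -0.3]
opening: 0.599
```

```bash
python3 -c "
from h import *
r=snap('p5')
go([.4057,-.351,.014],-86.8)
im=cv2.imread('pics/p5_scene.png');cv2.imwrite('pics/z19.png',cv2.resize(im[100:200,100:200],None,fx=6,fy=6,interpolation=cv2.INTER_CUBIC))"
```

```text
tcp [ 0.4066 -0.3507  0.0157] d(cm) [0.03 0.09 0.17] yaw -86.79 twist 0.01 (alt 180.0 -180.0 ) j6 34.2
```

View pics/z19.png

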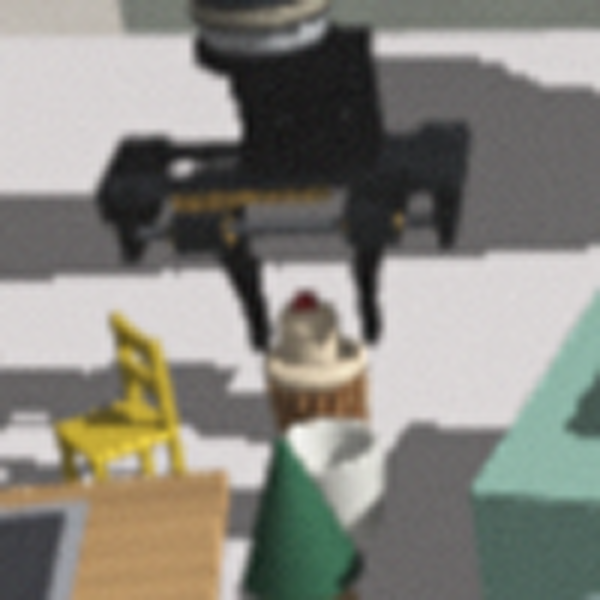

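Emit:
{"fn": "arm_command", "kwargs": {
  "plan": [
    {"claw": 0.3, "dx": 0, "dy": 0, "dz": 0.1, "twist": 0},
    {"claw": 0, "dx": 0, "dy": 0, "dz": 0.1, "twist": 0},
    {"claw": 0, "dx": 0, "dy": 0, "dz": 0.1, "twist": 0},
    {"claw": 0, "dx": 0, "dy": 0, "dz": 0.1, "twist": 0},
    {"claw": 0, "dx": 0, "dy": 0, "dz": 0.1, "twist": 0},
    {"claw": 0, "dx": 0, "dy": 0, "dz": 0.1, "twist": 0}
  ]
}}

```text
time_s: 36.22
position: [0.407, -0.3513, 0.0152]
tcp_rot: [[0.056, -0.998, -0.008], [-0.998, -0.056, 0.009], [-0.009, 0.008, -1.0]]
force: [0.4, -1.6, 3.7]
opening: 0.386
```

Emit:
{"fn": "arm_command", "kwargs": {
  "plan": [
    {"claw": 0, "dx": 0, "dy": 0, "dz": -0.5, "twist": 0},
    {"claw": 0, "dx": 0, "dy": 0, "dz": -2, "twist": 0},
    {"claw": 0, "dx": 0, "dy": 0, "dz": -5, "twist": 0},
    {"claw": 0, "dx": 0, "dy": 0, "dz": -8.5, "twist": 0},
    {"claw": 0, "dx": 0, "dy": 0, "dz": -12, "twist": 0},
    {"claw": 0, "dx": 0, "dy": 0, "dz": -14, "twist": 0},
    {"claw": 0, "dx": 0, "dy": 0, "dz": -15.5, "twist": 0},
    {"claw": 0, "dx": 0, "dy": 0, "dz": -16, "twist": 0}
  ]
}}

```text
time_s: 36.88
position: [0.4092, -0.3537, 0.1781]
tcp_rot: [[0.056, -0.998, -0.005], [-0.998, -0.056, 0.005], [-0.005, 0.005, -1.0]]
force: [1.0, 0.0, -0.2]
opening: 0.381
```

```bash
python3 -c "
from h import *
for i in range(4): bot.capture('scene')
s=bot.read_state();print(s['time_s'],s['tcp_rot'][:,2],s['force'],s['opening'])
go([.4624,.0809,.17],-86.8)"
```

```text
37.0833 [-0.0100289   0.01067574 -0.99989272] [ 0.04491029  0.24442294 -1.40804509] 0.38382652807902534
tcp [ 0.4076 -0.3518  0.1741] d(cm) [-42.89  -7.89   0.82] yaw -86.8 twist -0.0 (alt 180.0 -180.0 ) j6 34.2
```

Emit:
{"fn": "arm_command", "kwargs": {
  "plan": [
    {"claw": 0, "dx": -3, "dy": -0.5, "dz": 0.2, "twist": 0},
    {"claw": 0, "dx": -6.7, "dy": -1.2, "dz": 0.2, "twist": 0},
    {"claw": 0, "dx": -10.4, "dy": -1.9, "dz": 0.2, "twist": 0},
    {"claw": 0, "dx": -14.1, "dy": -2.6, "dz": 0.2, "twist": 0},
    {"claw": 0, "dx": -17.8, "dy": -3.3, "dz": 0.2, "twist": 0},
    {"claw": 0, "dx": -21.5, "dy": -4, "dz": 0.2, "twist": 0},
    {"claw": 0, "dx": -24, "dy": -4.4, "dz": 0.2, "twist": 0},
    {"claw": 0, "dx": -25.5, "dy": -4.7, "dz": 0.2, "twist": 0}
  ]
}}

```text
time_s: 37.75
position: [0.4382, -0.0907, 0.1729]
tcp_rot: [[0.058, -0.998, -0.015], [-0.998, -0.058, 0.014], [-0.015, 0.014, -1.0]]
force: [0.5, 0.4, -0.6]
opening: 0.381
```

```bash
python3 -c "
from h import *
for i in range(4): bot.capture('scene')
s=bot.read_state();print(s['time_s'],s['tcp_rot'][:,2],s['force'],s['opening'])
go([.4624,.0809,.14],-86.8)"
```

```text
37.95 [-0.01203886  0.01114396 -0.99986543] [-0.39470057 -0.00246905 -0.29015961] 0.3876816595993794
tcp [ 0.4398 -0.0943  0.1735] d(cm) [-17.32  -3.3    3.52] yaw -86.73 twist 0.07 (alt 180.1 -179.9 ) j6 60.0
```

Emit:
{"fn": "arm_command", "kwargs": {
  "plan": [
    {"claw": 0, "dx": -2.5, "dy": -0.5, "dz": 0.5, "twist": 0},
    {"claw": 0, "dx": -5.5, "dy": -1.1, "dz": 1.2, "twist": 0},
    {"claw": 0, "dx": -8.5, "dy": -1.7, "dz": 1.8, "twist": 0},
    {"claw": 0, "dx": -11.5, "dy": -2.2, "dz": 2.4, "twist": 0},
    {"claw": 0, "dx": -14.5, "dy": -2.8, "dz": 3, "twist": 0},
    {"claw": 0, "dx": -16.5, "dy": -3.2, "dz": 3.4, "twist": 0},
    {"claw": 0, "dx": -17.3, "dy": -3.3, "dz": 3.5, "twist": 0},
    {"claw": 0, "dx": -17.3, "dy": -3.3, "dz": 3.5, "twist": 0}
  ]
}}

```text
time_s: 38.62
position: [0.4624, 0.0809, 0.1394]
tcp_rot: [[0.058, -0.998, -0.014], [-0.998, -0.058, 0.011], [-0.012, 0.013, -1.0]]
force: [0.1, -0.1, -1.2]
opening: 0.386
```

```bash
python3 -c "
from h import *
for i in range(4): bot.capture('scene')
s=bot.read_state();print(s['time_s'],s['tcp_rot'][:,2],s['force'],s['opening'])
go([.4624,.0809,.0235],-86.8)"
```

```text
38.8167 [-0.01173914  0.0106365  -0.99987452] [ 0.33988164 -0.59179766  0.06514146] 0.385885648639395
tcp [0.4628 0.0791 0.1403] d(cm) [-0.05 -0.1  11.68] yaw -86.84 twist -0.04 (alt 180.0 -180.0 ) j6 82.0
```

Emit:
{"fn": "arm_command", "kwargs": {
  "plan": [
    {"claw": 0, "dx": -0.1, "dy": -0.1, "dz": 1.5, "twist": 0},
    {"claw": 0, "dx": -0.1, "dy": -0.1, "dz": 3.5, "twist": 0},
    {"claw": 0, "dx": -0.1, "dy": -0.1, "dz": 5.5, "twist": 0},
    {"claw": 0, "dx": -0.1, "dy": -0.1, "dz": 7.5, "twist": 0},
    {"claw": 0, "dx": -0.1, "dy": -0.1, "dz": 9.3, "twist": 0},
    {"claw": 0, "dx": -0.1, "dy": -0.1, "dz": 10.8, "twist": 0},
    {"claw": 0, "dx": -0.1, "dy": -0.1, "dz": 11.5, "twist": 0},
    {"claw": 0, "dx": -0.1, "dy": -0.1, "dz": 11.6, "twist": 0}
  ]
}}

```text
time_s: 39.48
position: [0.4619, 0.0803, 0.0235]
tcp_rot: [[0.053, -0.998, -0.014], [-0.999, -0.053, 0.011], [-0.011, 0.013, -1.0]]
force: [-0.9, -0.2, -0.7]
opening: 0.385
```

```bash
python3 -c "
from h import *
for i in range(2): bot.capture('scene')
s=bot.read_state();print(s['tcp_rot'][:,2],s['opening'],s['force'])
go([.4624,.0809,.0235],-86.8)
im=bot.capture('scene')[:,:,::-1];cv2.imwrite('pics/z20.png',cv2.resize(im[90:220,240:340],None,fx=4.6,fy=4.6,interpolation=cv2.INTER_CUBIC))"
```

```text
[-0.01135622  0.01057147 -0.99987963] 0.38338093557249986 [-1.0504206  -0.71478137 -0.58215405]
tcp [0.4628 0.0807 0.0246] d(cm) [-0.02  0.04  0.11] yaw -86.91 twist -0.11 (alt 179.9 -180.1 ) j6 81.9
```

View pics/z20.png

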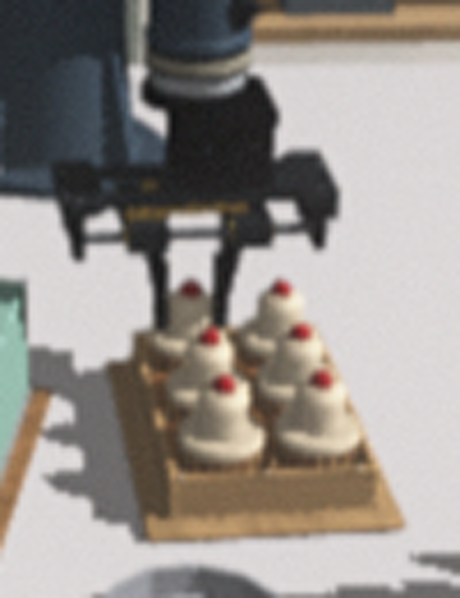

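Emit:
{"fn": "arm_command", "kwargs": {
  "plan": [
    {"claw": 0, "dx": 0, "dy": 0, "dz": 0.2, "twist": 0},
    {"claw": 0.52, "dx": 0, "dy": 0, "dz": 0.2, "twist": 0},
    {"claw": 0.52, "dx": 0, "dy": 0, "dz": 0.1, "twist": 0},
    {"claw": 0.52, "dx": 0, "dy": 0, "dz": 0, "twist": 0},
    {"claw": 0.52, "dx": 0, "dy": 0, "dz": -2.5, "twist": 0},
    {"claw": 0.52, "dx": 0, "dy": 0, "dz": -6.5, "twist": 0},
    {"claw": 0.52, "dx": 0, "dy": 0, "dz": -10.5, "twist": 0},
    {"claw": 0.52, "dx": 0, "dy": 0, "dz": -14.5, "twist": 0}
  ]
}}

```text
time_s: 40.3
position: [0.4638, 0.0795, 0.1716]
tcp_rot: [[0.054, -0.998, -0.012], [-0.998, -0.055, 0.011], [-0.011, 0.011, -1.0]]
force: [0.2, 0.3, -0.4]
opening: 0.52
```

```bash
python3 -c "
from h import *
for i in range(4): bot.capture('scene')
s=bot.read_state();print(s['time_s'],s['tcp_rot'][:,2],s['joint_positions'].round(1))
go([.5565,-.1333,.17],-101.2)"
```

```text
40.5 [-0.00692818  0.01026241 -0.99992334] [ -4.3  19.6 104.    0.7  56.9  82.2]
tcp [0.4652 0.0794 0.1713] d(cm) [21.74 -7.96 -0.16] yaw -86.87 twist 14.33 (alt 194.3 -165.7 ) j6 82.2
```

Emit:
{"fn": "arm_command", "kwargs": {
  "plan": [
    {"claw": 0.6, "dx": 2.8, "dy": -1, "dz": 0, "twist": 2},
    {"claw": 0.6, "dx": 6, "dy": -2.2, "dz": 0, "twist": 4},
    {"claw": 0.6, "dx": 9.2, "dy": -3.4, "dz": 0, "twist": 7},
    {"claw": 0.6, "dx": 12.4, "dy": -4.6, "dz": 0, "twist": 9},
    {"claw": 0.6, "dx": 15.6, "dy": -5.7, "dz": 0, "twist": 11},
    {"claw": 0.6, "dx": 18.8, "dy": -6.9, "dz": 0, "twist": 13},
    {"claw": 0.6, "dx": 21, "dy": -7.7, "dz": 0, "twist": 14.3},
    {"claw": 0.6, "dx": 21.7, "dy": -8, "dz": 0, "twist": 14.3}
  ]
}}

```text
time_s: 41.17
position: [0.5573, -0.1362, 0.166]
tcp_rot: [[-0.197, -0.98, -0.009], [-0.98, 0.197, 0.01], [-0.008, 0.011, -1.0]]
force: [-0.7, 0.1, -0.3]
opening: 0.599
```

```bash
python3 -c "
from h import *
for i in range(4): bot.capture('scene')
r=snap('c1')
s=bot.read_state();print(s['time_s'],s['tcp_rot'][:,2],s['joint_positions'].round(1))
for c,a in cherries('top',r['top']): print(c.round(1),a,plane('top',c,.089).round(4))
go([.5565,-.1333,.072],-101.2)"
```

```text
41.4667 [-0.00933104  0.01177343 -0.99988715] [-24.7  27.4  90.4   0.4  63.   76.2]
[234. 178.] 13 [0.5947 0.092  0.089 ]
[211.5 179.7] 13 [0.5905 0.1569 0.089 ]
[101.9 186.7] 9 [0.5739 0.4718 0.089 ]
[234.9 200.2] 12 [0.5308 0.0898 0.089 ]
[213.  202.2] 12 [0.5258 0.1527 0.089 ]
[238.3 224.2] 13 [0.4622 0.0807 0.089 ]
[214.5 225.9] 14 [0.4581 0.1486 0.089 ]
tcp [ 0.5555 -0.1308  0.1678] d(cm) [ 0.32 -0.25  9.57] yaw -101.07 twist 0.13 (alt 180.1 -179.9 ) j6 76.2
```

View pics/c1_top.png

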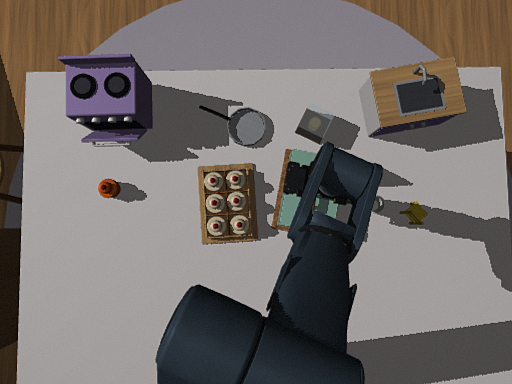

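Emit:
{"fn": "arm_command", "kwargs": {
  "plan": [
    {"claw": 0.6, "dx": 0.3, "dy": -0.1, "dz": 2, "twist": 0.1},
    {"claw": 0.6, "dx": 0.3, "dy": -0.2, "dz": 4.5, "twist": 0.1},
    {"claw": 0.6, "dx": 0.3, "dy": -0.2, "dz": 7, "twist": 0.1},
    {"claw": 0.6, "dx": 0.3, "dy": -0.2, "dz": 8.5, "twist": 0.1},
    {"claw": 0.6, "dx": 0.3, "dy": -0.2, "dz": 9.3, "twist": 0.1},
    {"claw": 0.6, "dx": 0.3, "dy": -0.2, "dz": 9.5, "twist": 0.1},
    {"claw": 0.6, "dx": 0.3, "dy": -0.2, "dz": 9.5, "twist": 0.1}
  ]
}}

```text
time_s: 42.05
position: [0.5559, -0.1322, 0.0728]
tcp_rot: [[-0.193, -0.981, -0.01], [-0.981, 0.192, 0.012], [-0.01, 0.012, -1.0]]
force: [-0.2, 0.2, 0.4]
opening: 0.6
```

```bash
python3 -c "
from h import *
for i in range(2): bot.capture('scene')
r=bot.capture('scene')
s=bot.read_state();print(s['tcp_rot'][:,2],s['force'])
go([.5565,-.1333,.072],-101.2)
im=r[:,:,::-1];cv2.imwrite('pics/z21.png',cv2.resize(im[100:220,160:280],None,fx=5,fy=5,interpolation=cv2.INTER_CUBIC))"
```

```text
[-0.00696196  0.0106741  -0.99991879] [0.99137136 0.78475159 0.04840333]
tcp [ 0.557  -0.1332  0.074 ] d(cm) [0.03 0.05 0.2 ] yaw -101.14 twist 0.06 (alt 180.1 -179.9 ) j6 76.0
```

View pics/z21.png

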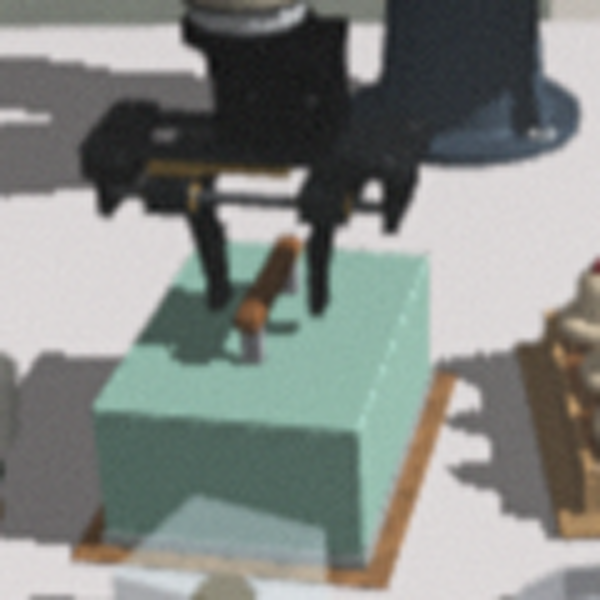

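Emit:
{"fn": "arm_command", "kwargs": {
  "plan": [
    {"claw": 0.3, "dx": 0, "dy": 0, "dz": 0.2, "twist": 0},
    {"claw": 0, "dx": 0, "dy": 0, "dz": 0.2, "twist": 0},
    {"claw": 0, "dx": 0, "dy": 0, "dz": 0.2, "twist": 0},
    {"claw": 0, "dx": 0, "dy": 0, "dz": 0.2, "twist": 0},
    {"claw": 0, "dx": 0, "dy": 0, "dz": 0.2, "twist": 0},
    {"claw": 0, "dx": 0, "dy": 0, "dz": 0.2, "twist": 0},
    {"claw": 0, "dx": 0, "dy": 0, "dz": 0.2, "twist": 0},
    {"claw": 0, "dx": 0, "dy": 0, "dz": 0.2, "twist": 0}
  ]
}}

```text
time_s: 42.87
position: [0.557, -0.1331, 0.072]
tcp_rot: [[-0.193, -0.981, -0.007], [-0.981, 0.193, 0.011], [-0.009, 0.009, -1.0]]
force: [-0.3, 0.0, 0.5]
opening: 0.184
```

```bash
python3 -c "
from h import *
for i in range(3): bot.capture('scene')
s=bot.read_state();print(s['tcp_rot'][:,2],s['force'],s['opening'],s['position'])"
```

```text
[-0.00698835  0.0106919  -0.99991842] [0.40288326 1.39536237 0.55366283] 0.18145420226969025 [ 0.55700202 -0.13311188  0.07202982]
```

Emit:
{"fn": "arm_command", "kwargs": {
  "plan": [
    {"claw": 0, "dx": 0, "dy": 0, "dz": -0.6, "twist": 0},
    {"claw": 0, "dx": 0, "dy": 0, "dz": -2, "twist": 0},
    {"claw": 0, "dx": 0, "dy": 0, "dz": -4.5, "twist": 0},
    {"claw": 0, "dx": 0, "dy": 0, "dz": -7, "twist": 0},
    {"claw": 0, "dx": 0, "dy": 0, "dz": -9.5, "twist": 0},
    {"claw": 0, "dx": 0, "dy": 0, "dz": -12, "twist": 0},
    {"claw": 0, "dx": 0, "dy": 0, "dz": -13.5, "twist": 0},
    {"claw": 0, "dx": 0, "dy": 0, "dz": -14, "twist": 0}
  ]
}}

```text
time_s: 43.68
position: [0.5593, -0.1352, 0.2148]
tcp_rot: [[-0.193, -0.981, -0.002], [-0.981, 0.193, 0.009], [-0.008, 0.004, -1.0]]
force: [0.6, -0.2, -3.0]
opening: 0.18
```

```bash
python3 -c "
from h import *
for i in range(4): bot.capture('scene')
r=snap('c2')
s=bot.read_state();print(s['tcp_rot'][:,2],s['force'],s['opening'])
go([.5295,.1177,.213],-86.8)"
```

```text
[-0.01068298  0.01240447 -0.99986599] [ 0.32626211 -1.1106411  -3.23633864] 0.17704662145105016
tcp [ 0.5566 -0.134   0.2102] d(cm) [-24.18   7.53   0.06] yaw -101.15 twist -14.35 (alt 165.7 -194.3 ) j6 76.0
```

View pics/c2_scene.png

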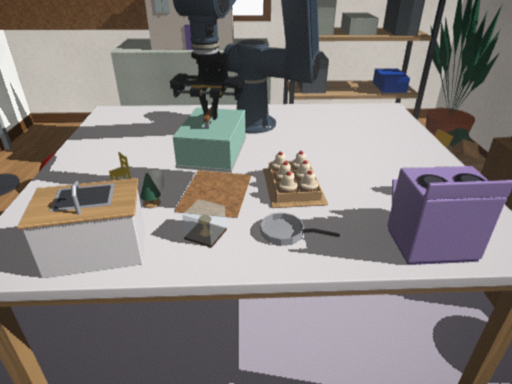

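Emit:
{"fn": "arm_command", "kwargs": {
  "plan": [
    {"claw": 0, "dx": -2.5, "dy": 0.8, "dz": 0, "twist": -2},
    {"claw": 0, "dx": -6, "dy": 1.9, "dz": 0, "twist": -4},
    {"claw": 0, "dx": -9.5, "dy": 3, "dz": 0, "twist": -6},
    {"claw": 0, "dx": -13, "dy": 4, "dz": 0, "twist": -8},
    {"claw": 0, "dx": -16.5, "dy": 5.1, "dz": 0, "twist": -10},
    {"claw": 0, "dx": -20, "dy": 6.2, "dz": 0, "twist": -12},
    {"claw": 0, "dx": -23, "dy": 7.2, "dz": 0, "twist": -14},
    {"claw": 0, "dx": -24.2, "dy": 7.5, "dz": 0, "twist": -14.3}
  ]
}}

```text
time_s: 44.65
position: [0.5273, 0.1221, 0.2123]
tcp_rot: [[0.059, -0.998, -0.015], [-0.998, -0.06, 0.015], [-0.015, 0.014, -1.0]]
force: [-0.7, 0.5, -2.8]
opening: 0.179
```

```bash
python3 -c "
from h import *
for i in range(5): bot.capture('scene')
r=snap('c3')
s=bot.read_state();print(s['tcp_rot'][:,2],s['force'],s['opening'])
go([.530,.118,.125],-86.87)"
```

```text
[-0.01125196  0.01188721 -0.99986603] [ 0.21207192  0.09154847 -3.49340707] 0.17955899212619797
tcp [0.5301 0.1165 0.2132] d(cm) [-0.04 -0.09  8.82] yaw -86.95 twist -0.08 (alt 179.9 -180.1 ) j6 86.8
```

View pics/c3_scene.png

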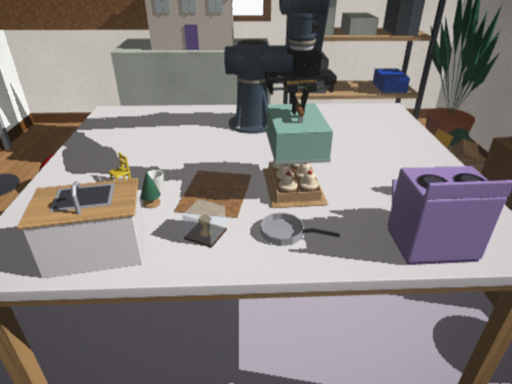

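Emit:
{"fn": "arm_command", "kwargs": {
  "plan": [
    {"claw": 0, "dx": 0, "dy": -0.1, "dz": 1.5, "twist": 0},
    {"claw": 0, "dx": 0, "dy": -0.1, "dz": 3, "twist": 0},
    {"claw": 0, "dx": 0, "dy": -0.1, "dz": 4.5, "twist": 0},
    {"claw": 0, "dx": 0, "dy": -0.1, "dz": 6, "twist": 0},
    {"claw": 0, "dx": 0, "dy": -0.1, "dz": 7.3, "twist": 0},
    {"claw": 0, "dx": 0, "dy": -0.1, "dz": 8.3, "twist": 0},
    {"claw": 0, "dx": 0, "dy": -0.1, "dz": 8.7, "twist": -0.1},
    {"claw": 0, "dx": 0, "dy": -0.1, "dz": 8.7, "twist": -0.1}
  ]
}}

```text
time_s: 45.67
position: [0.5296, 0.1168, 0.1252]
tcp_rot: [[0.054, -0.998, -0.013], [-0.998, -0.054, 0.012], [-0.013, 0.013, -1.0]]
force: [-0.7, 0.0, -3.8]
opening: 0.178
```

```bash
python3 -c "
from h import *
for i in range(5): bot.capture('scene')
r=snap('c4')
s=bot.read_state();print(s['tcp_rot'][:,2],s['force'],s['opening'])
go([.530,.118,.076],-86.87)
im=r['scene'][:,:,::-1];cv2.imwrite('pics/z22.png',cv2.resize(im[100:220,240:360],None,fx=5,fy=5,interpolation=cv2.INTER_CUBIC))
im=r['top'][:,:,::-1];cv2.imwrite('pics/z23.png',cv2.resize(im[140:260,170:290],None,fx=5,fy=5,interpolation=cv2.INTER_CUBIC))"
```

```text
[-0.00969401  0.01186574 -0.99988261] [-0.34214655 -0.30737256 -3.39094831] 0.18149621414804712
tcp [0.5306 0.1176 0.1269] d(cm) [0.02 0.01 5.09] yaw -86.85 twist 0.02 (alt 180.0 -180.0 ) j6 86.6
```

View pics/z22.png

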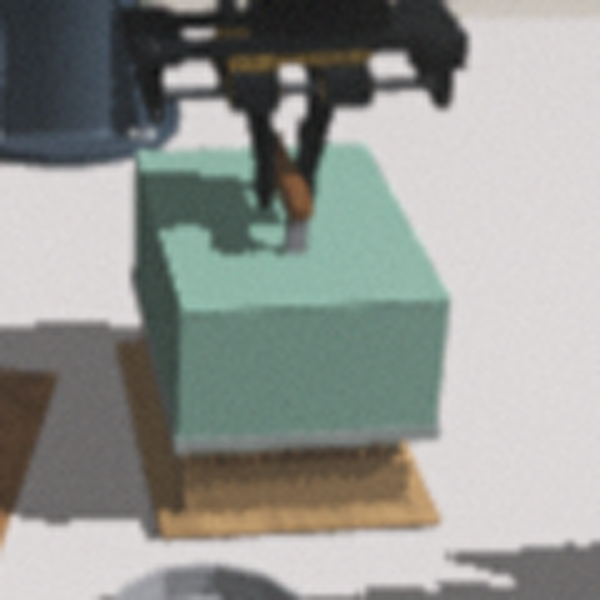

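View pics/z23.png

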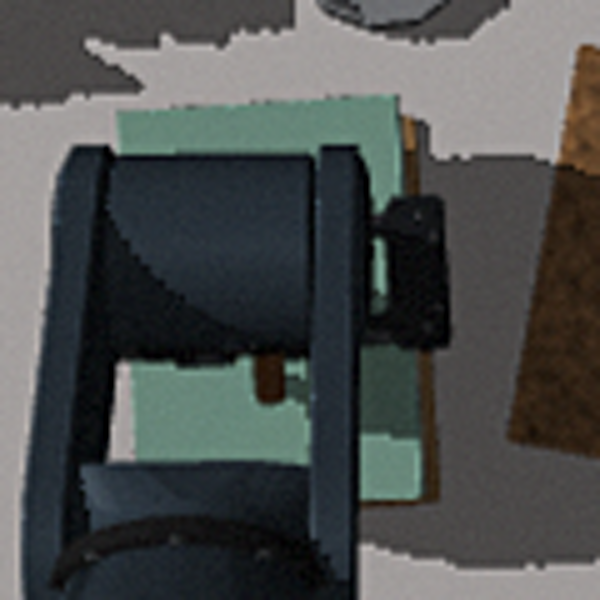

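Emit:
{"fn": "arm_command", "kwargs": {
  "plan": [
    {"claw": 0, "dx": 0, "dy": 0, "dz": 0.5, "twist": 0},
    {"claw": 0, "dx": 0, "dy": 0, "dz": 1, "twist": 0},
    {"claw": 0, "dx": 0, "dy": 0, "dz": 1.5, "twist": 0},
    {"claw": 0, "dx": 0, "dy": 0, "dz": 2, "twist": 0},
    {"claw": 0, "dx": 0, "dy": 0, "dz": 2.4, "twist": 0},
    {"claw": 0, "dx": 0, "dy": 0, "dz": 2.6, "twist": 0}
  ]
}}

```text
time_s: 46.52
position: [0.5297, 0.1179, 0.0999]
tcp_rot: [[0.055, -0.998, -0.012], [-0.998, -0.055, 0.012], [-0.012, 0.011, -1.0]]
force: [1.1, -0.0, -4.4]
opening: 0.18
```

```bash
python3 -c "
from h import *
for i in range(2): bot.capture('scene')
s=bot.read_state();print(s['tcp_rot'][:,2],s['force'],s['moment'],s['opening'])
go([.530,.118,.076],-86.87)"
```

```text
[-0.01115521  0.01186476 -0.99986739] [-0.03038026 -0.19510621 -3.37358879] [-0.01488929 -0.0749706   0.04449817] 0.18033297031989615
tcp [0.5299 0.1179 0.1002] d(cm) [ 0.02 -0.04  2.42] yaw -86.85 twist 0.02 (alt 180.0 -180.0 ) j6 86.6
```

Below the tray rim with no contact force: it's over the tray. Lower fully.

Emit:
{"fn": "arm_command", "kwargs": {
  "plan": [
    {"claw": 0, "dx": 0, "dy": 0, "dz": 0.5, "twist": 0},
    {"claw": 0, "dx": 0, "dy": 0, "dz": 1, "twist": 0},
    {"claw": 0, "dx": 0, "dy": 0, "dz": 1.5, "twist": 0},
    {"claw": 0, "dx": 0, "dy": 0, "dz": 1.9, "twist": 0},
    {"claw": 0, "dx": 0, "dy": 0, "dz": 2.2, "twist": 0},
    {"claw": 0, "dx": 0, "dy": 0, "dz": 2.4, "twist": 0},
    {"claw": 0, "dx": 0, "dy": 0, "dz": 2.4, "twist": 0}
  ]
}}

```text
time_s: 47.2
position: [0.5293, 0.1184, 0.077]
tcp_rot: [[0.055, -0.998, -0.012], [-0.998, -0.055, 0.012], [-0.013, 0.011, -1.0]]
force: [-3.2, 1.0, 3.2]
opening: 0.182
```

```bash
python3 -c "
from h import *
for i in range(3): bot.capture('scene')
s=bot.read_state();print(s['tcp_rot'][:,2],s['force'],s['moment'],s['opening'])
go([.530,.118,.076],-86.87)"
```

```text
[-0.01137126  0.01201461 -0.99986316] [-2.77429056  1.09966285  5.84990347] [-0.03024832  0.54035886  0.01256785] 0.1797661143082531
tcp [0.5293 0.1184 0.077 ] d(cm) [ 0.05 -0.07  0.1 ] yaw -86.84 twist 0.03 (alt 180.0 -180.0 ) j6 86.6
```

Emit:
{"fn": "arm_command", "kwargs": {
  "plan": [
    {"claw": 0.6, "dx": 0, "dy": 0, "dz": 0, "twist": 0},
    {"claw": 0.6, "dx": 0, "dy": 0, "dz": 0, "twist": 0},
    {"claw": 0.6, "dx": 0, "dy": 0, "dz": 0, "twist": 0},
    {"claw": 0.6, "dx": 0, "dy": 0, "dz": 0, "twist": 0},
    {"claw": 0.6, "dx": 0, "dy": 0, "dz": -1.5, "twist": 0},
    {"claw": 0.6, "dx": 0, "dy": 0, "dz": -4.5, "twist": 0},
    {"claw": 0.6, "dx": 0, "dy": 0, "dz": -8, "twist": 0},
    {"claw": 0.6, "dx": 0, "dy": 0, "dz": -11, "twist": 0}
  ]
}}

```text
time_s: 48.02
position: [0.5307, 0.117, 0.1883]
tcp_rot: [[0.055, -0.998, -0.011], [-0.998, -0.055, 0.012], [-0.013, 0.011, -1.0]]
force: [0.7, 0.3, 0.5]
opening: 0.589
```

Emit:
{"fn": "arm_command", "kwargs": {
  "plan": [
    {"claw": 0.6, "dx": 3, "dy": 0, "dz": -1, "twist": 0},
    {"claw": 0.6, "dx": 7, "dy": 1, "dz": -1, "twist": 0},
    {"claw": 0.6, "dx": 11, "dy": 2, "dz": -1, "twist": 0},
    {"claw": 0.6, "dx": 15, "dy": 3, "dz": -1, "twist": 0},
    {"claw": 0.6, "dx": 19, "dy": 4, "dz": -1, "twist": 0},
    {"claw": 0.6, "dx": 23, "dy": 5, "dz": -1, "twist": 0},
    {"claw": 0.6, "dx": 26, "dy": 6, "dz": -1, "twist": 0},
    {"claw": 0.6, "dx": 28, "dy": 6, "dz": -1, "twist": 0}
  ]
}}

```text
time_s: 48.68
position: [0.4847, -0.1692, 0.1953]
tcp_rot: [[0.052, -0.999, -0.012], [-0.999, -0.052, 0.011], [-0.012, 0.012, -1.0]]
force: [0.4, 1.0, -0.5]
opening: 0.6
```

Run:
```python
from h import *
for i in range(4): bot.capture('scene')
r=snap('f1');I=r['top'];h=cv2.cvtColor(I,cv2.COLOR_RGB2HSV)
s=bot.read_state();print(s['time_s'],s['position'],s['force'])
reg=np.zeros(h.shape[:2],bool);reg[140:260,180:270]=1
m=(reg&(h[...,0]>60)&(h[...,0]<95)&(h[...,1]>40)&(h[...,2]>100)).astype(np.uint8);m=cv2.morphologyEx(m,cv2.MORPH_OPEN,np.ones((3,3)))
cs,_=cv2.findContours(m,cv2.RETR_EXTERNAL,cv2.CHAIN_APPROX_NONE);c=max(cs,key=cv2.contourArea)
print(cv2.minAreaRect(np.array([plane('top',p[0],.104)[:2]*1000 for p in c],np.float32)))
cv2.imwrite('pics/z24.png',cv2.resize(r['scene'][120:220,240:340,::-1],None,fx=6,fy=6,interpolation=cv2.INTER_CUBIC))
```

```text
48.9833 [ 0.48610076 -0.16469157  0.19519859] [-0.55783732  0.4317605   0.41823441]
((526.1513061523438, 119.23391723632812), (218.38841247558594, 151.6597442626953), 3.096228837966919)
```

View pics/z24.png

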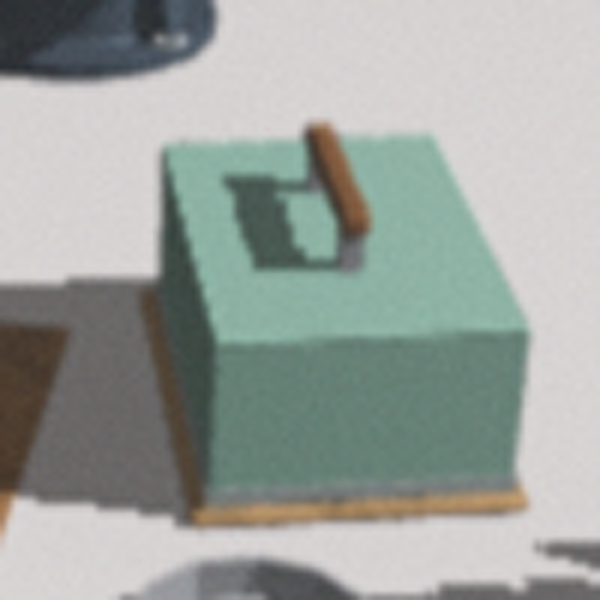

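View pics/f1_top.png

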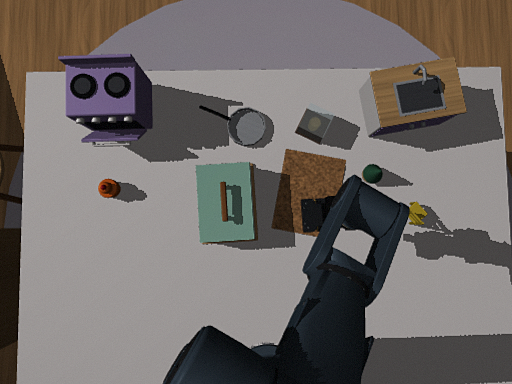

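```bash
python3 -c "
from rig import bot
print(bot.read_state()['qvel'].round(2)); print(bot.hand_in())"
```

```text
[ 0.73 -0.26  0.03 -0.1  -0.03 -0.12]
the job is handed in; nothing more can be done
None
```

The job is done and handed in at about 49 s. I stood the cover on the cork mat, put all five table cupcakes into the free pockets, and put the cover back on. The orange look-alike and the other toys were left alone.

**Last checks:**
- **Cupcakes:** six cherries were visible, one per pocket and each within about 5 mm of its pocket centre, before the cover went back on.
- **Cover:** it went down over the tray without snagging. It met the foot board at the expected height, and its final position is within about 1 mm of where it started.
- **Toys:** the final pictures show nothing moved or tipped. The arm hides the cup in the last overhead view; it was last seen in place in an earlier picture.

**What went wrong or disagreed:**
- **Missed first grasp:** my first try at the handle closed on nothing. In the images the fingertips sat about 38 mm above the reported TCP height. I corrected every later move by that amount, and each grasp after that held.
- **Cupcake position:** the two ways I measured each cupcake, by cherry and by collar, differed by 2–4 mm. The pockets had room for this. One cupcake showed a brief 13 N contact as it seated.

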